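Move a hot sample carrier from hotplate to keyed cooling dock with a plate lifter

ROBOT

A 6-joint arm with a two-finger parallel gripper is mounted at the origin on the work surface. World frame = base frame: x ahead of the robot, y to its left, z up, the work surface at z = 0. Lengths are in m, angles in rad, forces in N, time in s.
With the tool pointing down it reaches from about 0.35 to 0.975 m from the base axis. Payload 4.9 kg.
Tool frame: the origin (TCP) lies at the very end of the fingers, on their centre line; the grasp point (between the pads) lies 19 mm behind it (manip.hold_point_z is the distance from the TCP to the grasp point, in m); z points along the fingers, y is the direction in which the jaws open and shut (so a half turn about z gives the same grasp; the last joint's range is limited). The gripper opens to 85 mm and grips with 20 to 120 N. Pads are 22 mm wide; open, the fingers measure 114 mm over their backs; the gripper's body (76 mm by 85 mm) begins 54 mm behind the grasp point. The pads swing forward as they close: fully open they stand 13 mm farther back than shut.
Start: joints at [1.21, 0.053, 1.613, -0, 1.476, -0.119], TCP at [0.15, 0.607, 0.231] pointing down, gripper open.
Joint ranges: [-3.01, 3.01], [-1.01, 2.22], [0.06, 2.58], [-1.02, 4.17], [0.09, 2.62], [-3.14, 3.14]. Speed limits (rad/s): [2.57, 2.57, 3.14, 3.14, 3.14, 3.14].

INTERFACE

Orientations are given as a unit quaternion [w, x, y, z].
In Python, from plant import monitor, grab_frame, camera_params, ticket, manip gives the robot as it stands.
- The arm moves only by the tool play_rows, never from a script. Its argument "commands" is a list of rows, each an object of numbers: "dx", "dy", "dz": the shift along the tool's x, y, z in cm; "rx", "ry", "rz": the turn, a rotation vector about the tool's x, y, z in rad; "claw": the closure, from 0 (fully open) to 1 (shut). In form: [{"dx": .., "dy": .., "dz": .., "rx": .., "ry": .., "rz": .., "claw": ..}, ...]. A call has 1 to 5 rows; each row is the pose to reach, as a shift and turn from the pose measured when the call began, along the tool's axes at that moment; what a row does not reach only later rows make up. A row lasts 1/10 s, in which the tool goes at most 50 mm and 8.59 degrees, less where a joint would pass 70% of its speed; a pose out of reach is approached as far as the arm can. A call with a gripper value outside its range is refused whole. The fingers move at their own pace and stop on an object; the grip force is fixed at half the most. Time passes only in rows, so rows that repeat a pose let the fingers close. It gives the time, the measured TCP pose, the force and the opening at its end, in the units of the state.
- monitor.state(): the state, without advancing time (a new reading comes with each control period).
- grab_frame(name): name is "scene" or "top" or "wrist"; returns the picture (420x560x3 uint8, blue, green, red); there is no depth.
- camera_params(name): a dict with "fx", "fy", "cx", "cy" (pixels), "k1" (the pictures are not rectified: a ray, as slopes to the right and down, at radius r is drawn at 1 + k1 r^2 times it, then the intrinsics apply), "rvec" (rotation vector, rad) and "tvec" (3), from world to camera coordinates, as OpenCV has them; the wrist camera has in their place "tool_from_camera" (4x4, takes a point from camera to tool coordinates, whose origin is the TCP and whose axes are the flange's). Camera axes: x right, y down, z forward; pixel columns grow to the right and rows downward; lengths in m; the calibration is good to about 2 mm. A picture is of the moment at which its call begins: read the wrist's pose just before it. camera_params takes no time and is no camera call.
- ticket.job_done(): hands the job in, once; it reports no verdict.
The state is a dict: "time": time; "joint_pos": joint angles; "joint_vel": joint speeds; "joint_efforts": joint torques, N m; "tool_pos": TCP position; "tool_rot": TCP orientation; "contact_force": force on the tool from outside, world axes, zero at the start; "ft_torque": the same for the moment, N m; "gripper_width": opening from 0.0 (shut) to 1.0 (fully open).
Only numpy, scipy, OpenCV 4.12 (cv2) and the standard library are available. Lean on these libraries where they do the work, as an engineer would, in place of code of your own. Each camera call takes 0.05 s, during which the arm holds its last target.

TASK

The sample carrier on the hotplate is hot: slide the red-handled lifter's blade under it, lift it off level and carry it to the blue cooling dock, orange edge over the orange-marked end, lowering it gently until its four lugs drop fully into their matching notches. Then draw the lifter out and lay it flat back on its blue mat, lengthways and wholly on the mat. Touch the carrier with nothing but the lifter, and leave everything else on the bench undisturbed.

Things in the scene. Friction and masses are not known exactly. Their poses are not given: they have to be found in the camera images.
- carrier: Loose aluminium sample carrier, 0.12-0.25 kg: deck 120 x 120 x 5 mm on four lugs, six white discs on top, orange stripe along the front edge. Origin: centre, at lug tip level; x from striped front to rear, z up. Deck underside 14 mm, top 19 mm, disc tops 26 mm above the origin. Starts with its lugs on the hotplate top, stripe towards the robot, within 0.25 rad of the hotplate's yaw.
- carrier_front (a point): Point on the carrier 43 mm in front of its origin, at lug tip level, midway between the front lugs. Lugs: 14 mm tall, 14 mm wide, centred at y = +-51 mm (88 mm free between left and right); front pair 26 mm long at x = -43 mm, rear pair 14 mm long at x = +47 mm; lowest 4 mm narrowed by 2 mm all round. The 14 mm gap under the deck is open from front to rear.
- lifter: Loose plate lifter (offset spatula), 0.2 kg: steel blade 130 x 60 x 4 mm (last 15 mm 50 wide, 2.5 thick). Origin: middle of the blade's rear edge, underside; x along the blade to the tip, z up. A riser (x -10 to 0 mm) holds a level red handle: x -105 to -10 mm, 22 mm wide with flat sides, z 39 to 67 mm. Starts with the blade flat on the mat, tip away from the robot, roughly along the mat.
- lifter_grip (a point): Point on the lifter's handle for gripping across its 22 mm width: x = -40 mm, z = 53 mm in the lifter's frame.
- lifter_mid (a point): Middle of the lifter's whole length and about its balance point (x = 15 mm in its frame), at the level of the blade's underside.
- mat: Blue mat, fixed, 270 mm (x) x 120 mm (y), 3 mm thick, between hotplate and dock. Origin: centre of its underside, on the table.
- hotplate: White laboratory hotplate, fixed, 220 x 220 mm; its flat white top is 210 x 210 mm, 70 mm above the table. Origin: centre of its underside; x from the front with the knobs (robot side) to the rear. Stands left or right, the dock on the other side.
- dock: Fixed cooling dock: base 190 x 200 x 12 mm, two blue cheeks along x (x -75 to 75 mm, y 40 to 76 mm either side, tops 50 mm above the table, front ends orange). Channel between them 80 mm wide, floor 12 mm above the table, open at the front (-x, robot side), closed behind by an upright plate (x 84 to 96 mm, top 72 mm high). Origin: midway between the cheeks, on the table; x to the rear.
- dock_seat (a point): Where the carrier's origin lies when seated: above the dock's origin, 36 mm above the table, axes as the dock's. The deck then rests on the cheek tops and the carrier's x lies along the dock's x.
- dock_front (a point): Where carrier_front lies when seated: 43 mm in front of dock_seat. Notches in each cheek: 18 mm deep, open above and to the channel, closed outside at y = 62 mm; front one x -60 to -26 mm, rear one x 36 to 58 mm in the dock's frame.
- can: Bystander: copper-coloured can, 48 mm across, 75 mm tall, standing on the rear part of the hotplate's top. Origin: centre of its underside.
- bottle: Bystander: amber bottle, 64 mm across, 190 mm tall, standing beyond the mat's far end. Origin: centre of its underside.
- jar: Bystander: white jar, 54 mm across, 85 mm tall, standing beyond the mat's far end. Origin: centre of its underside.
- meter: Bystander: yellow hand-held meter, 160 x 85 x 36 mm (dial to 42 mm), lying at one side. Origin: centre of its underside.
- carton: Bystander: cardboard box 120 x 90 x 70 mm at one side. Origin: centre of its underside.
- mug: Bystander: blue mug, 80 mm across, 90 mm tall, at one side. Origin: centre of its underside.
- flask: Bystander: pale translucent bottle with blue cap, 66 mm across, 150 mm tall, standing close behind the dock. Origin: centre of its underside.
Mind the look-alikes: they are no part of the job. There is more than one size of the lifter; the one meant has the size given above.

How it is judged:
By the outcome, as a careful person would: the job done as asked, in the order asked, and still so for the second after the job is handed in, with the robot touching nothing.
It also fails if it takes over 72 s, if anything falls off the work surface, if the arm or the gripper's body presses on something with over 40 N, if the wrist force passes 120 N, or if a joint passes its speed limit or range.

## Working session

There is one attempt and no reset: what is moved stays moved. The work goes in short steps, Python scripts to look and compute and a tool call to move; the robot and the scene stay as the last step left them, time stands still between calls to the robot, and variables do not carry over. Pictures are saved under pics/ and viewed, and the job is handed in when it is done.

Besides the shell and the picture viewer there is one more tool, called as name(argument=value, ...), one argument or row to a line, values as JSON. play_rows: Moves the arm, as the interface text tells. Its arguments: {"type":"object","properties":{"commands":{"type":"array"}},"required":["commands"]}

```bash
ls; mkdir -p pics; cat > g.py <<'E'
import sys; sys.path.insert(0,'.')
import numpy as np, cv2
from plant import monitor, grab_frame, camera_params, ticket, manip
E
python3 - <<'E'
from g import *
print(monitor.state())
for n in ("scene","top","wrist"):
    print(n,camera_params(n))
    cv2.imwrite(f"pics/{n}0.png",grab_frame(n))
print([a for a in dir(manip) if a[0]!='_'])
E
```

```text
pics
{'time': 0.0, 'joint_pos': array([ 1.20995517e+00,  5.33582588e-02,  1.61430397e+00, -3.50589171e-05,
        1.47597817e+00, -1.18987453e-01]), 'joint_vel': array([ 4.84720692e-04, -1.05862324e-03,  1.08453039e-03, -7.97471132e-04,
        1.01616118e-05, -1.10876332e-03]), 'joint_efforts': array([ 2.21860764e-04, -3.93675935e+01, -3.70178747e+01, -1.08047643e-04,
        6.79081189e-03,  2.54672085e-05]), 'tool_pos': array([0.14946943, 0.60622291, 0.23005619]), 'tool_rot': array([-2.26341744e-04,  1.20630613e-01,  9.92696936e-01, -9.98689354e-04]), 'contact_force': array([-0.23014112,  0.46478265, -0.17673129]), 'ft_torque': array([ 0.01959482,  0.02210328, -0.00136671]), 'gripper_width': 1.0004145176483394}
scene {'fx': 421.4950611082281, 'fy': 421.4950611082281, 'cx': 282.61416616941153, 'cy': 211.82869474925283, 'k1': 0.0018996754407764101, 'rvec': array([ 2.01711479,  1.2811957 , -0.56412042]), 'tvec': array([-0.23387705, -0.28253574,  1.9269328 ])}
top {'fx': 518.4228165228491, 'fy': 518.4228165228491, 'cx': 283.1560322690737, 'cy': 213.6047332903655, 'k1': 0.016534514299774105, 'rvec': array([ 2.115517  , -2.13421163,  0.21037092]), 'tvec': array([-0.01191129,  0.51637088,  1.7881002 ])}
wrist {'fx': 346.79780532516867, 'fy': 346.79780532516867, 'cx': 270.6905295095614, 'cy': 218.00360340221334, 'k1': -0.0009267351527838754, 'tool_from_camera': array([[ 2.01528075e-04, -9.59119810e-01, -2.83000263e-01,
         7.28434525e-02],
       [ 9.99999727e-01,  3.94297968e-04, -6.24207802e-04,
         3.78824684e-04],
       [ 7.10276497e-04, -2.83000060e-01,  9.59119628e-01,
        -1.42156799e-01],
       [ 0.00000000e+00,  0.00000000e+00,  0.00000000e+00,
         1.00000000e+00]])}
['IKError', 'hold_point_z']
```

View pics/top0.png

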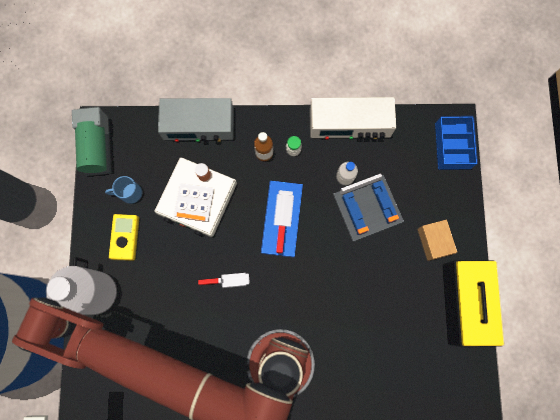

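View pics/scene0.png

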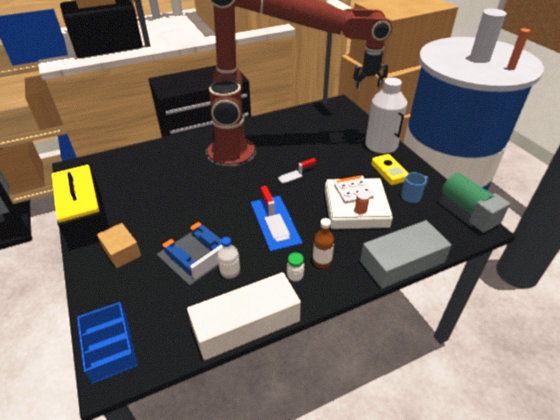

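View pics/wrist0.png

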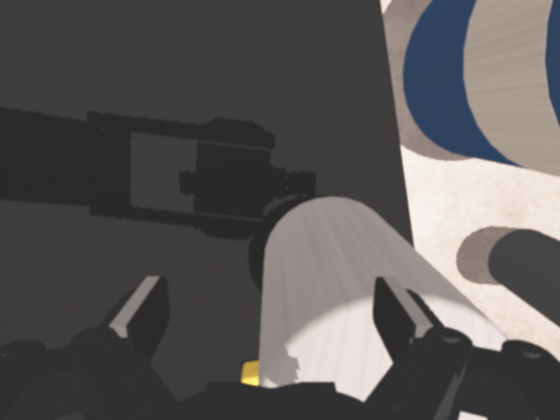

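The top view shows the hotplate with carrier at about (196,197), the mat with the lifter at (283,215), and the dock at (368,207). A smaller decoy lifter lies at (225,281). Next I'll zoom in.

```bash
cat >> g.py <<'E'
from scipy.spatial.transform import Rotation as Rn
def cam(name, st=None):
    p=camera_params(name)
    K=np.array([[p['fx'],0,p['cx']],[0,p['fy'],p['cy']],[0,0,1]])
    D=np.array([p['k1'],0,0,0,0.])
    if 'rvec' in p: R=cv2.Rodrigues(p['rvec'])[0]; t=np.array(p['tvec'])
    else:
        Tc=p['tool_from_camera']; q=st['tool_rot']; Rt=Rn.from_quat([q[1],q[2],q[3],q[0]]).as_matrix()
        Rc=Rt@Tc[:3,:3]; pc=Rt@Tc[:3,3]+st['tool_pos']
        R=Rc.T; t=-R@pc
    return K,D,R,t
def proj(C,P):
    K,D,R,t=C; return cv2.projectPoints(np.array(P,float).reshape(-1,1,3),cv2.Rodrigues(R)[0],t,K,D)[0].reshape(-1,2)
def unproj(C,uv,z):
    K,D,R,t=C; n=cv2.undistortPoints(np.array(uv,float).reshape(-1,1,2),K,D).reshape(-1,2)
    d=np.c_[n,np.ones(len(n))]@R; o=-R.T@t
    return o+d*((np.reshape(z,(-1,1))-o[2])/d[:,2:])
E
python3 - <<'E'
from g import *
im=cv2.imread('pics/top0.png')
for n,(x,y) in dict(hp=(150,150),mat=(240,170),dock=(325,155)).items():
    c=im[y:y+100,x:x+100]; cv2.imwrite(f'pics/z_{n}.png',cv2.resize(c,(600,600),interpolation=cv2.INTER_CUBIC))
E
```

```text
(no output)
```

View pics/z_hp.png

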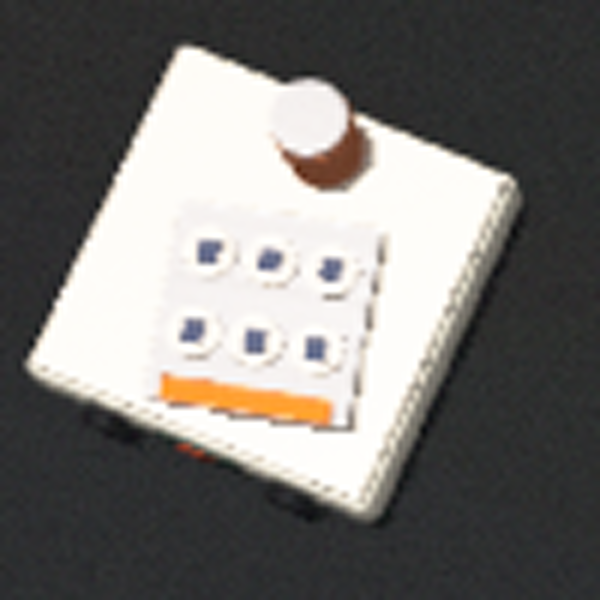

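View pics/z_mat.png

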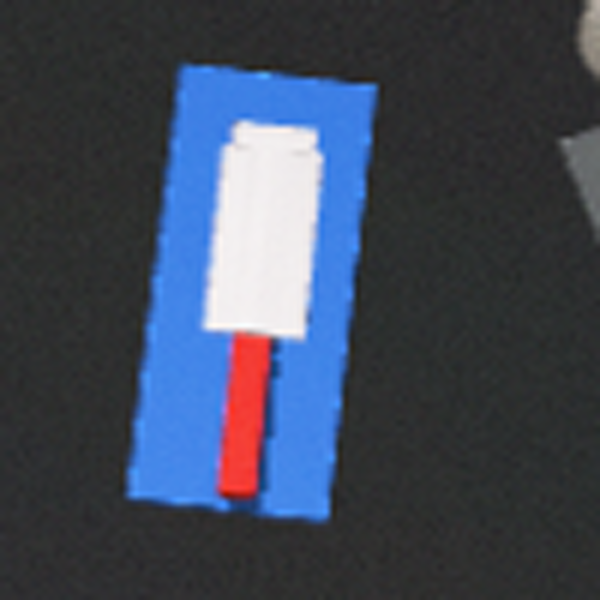

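View pics/z_dock.png

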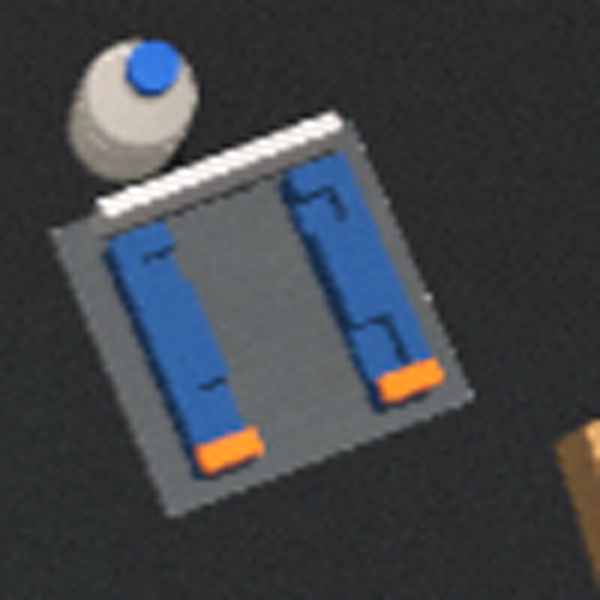

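```bash
cat >> g.py <<'E'
from scipy.optimize import least_squares
def fit(C,uv,model,z0):
    """planar pose (x,y,yaw) with base height z0; model pts 3D local; pixel LSQ"""
    m=np.array(model,float); uv=np.array(uv,float)
    w=unproj(C,uv,z0+m[:,2])
    best=None
    for y0 in np.linspace(-3,3,7):
        def f(p):
            c,s=np.cos(p[2]),np.sin(p[2])
            P=np.c_[p[0]+c*m[:,0]-s*m[:,1],p[1]+s*m[:,0]+c*m[:,1],z0+m[:,2]]
            return (proj(C,P)-uv).ravel()
        r=least_squares(f,[w[:,0].mean(),w[:,1].mean(),y0],x_scale=[.1,.1,1])
        if best is None or r.cost<best.cost: best=r
    return best.x, np.sqrt(2*best.cost/len(uv))
def pose(p,P):
    c,s=np.cos(p[2]),np.sin(p[2]); P=np.array(P,float)
    return np.array([p[0]+c*P[0]-s*P[1],p[1]+s*P[0]+c*P[1]])
E
python3 - <<'E'
from g import *
C=cam('top')
def z(o,pts): return [((x+.5)/6-.5+o[0],(y+.5)/6-.5+o[1]) for x,y in pts]
print('mat',fit(C,z((240,170),[(181,65),(378,86),(329,521),(127,498)]),[(.135,.06,.003),(.135,-.06,.003),(-.135,-.06,.003),(-.135,.06,.003)],0))
print('lifter',fit(C,z((240,170),[(235,122),(318,129),(203,329),(305,339),(218,494),(257,497)]),[(.13,.025,.0035),(.13,-.025,.0035),(0,.03,.004),(0,-.03,.004),(-.105,.011,.067),(-.105,-.011,.067)],.003))
print('hp',fit(C,z((150,150),[(185,48),(515,182),(370,508),(30,360)]),[(.105,.105,.07),(.105,-.105,.07),(-.105,-.105,.07),(-.105,.105,.07)],0))
print('carrier',fit(C,z((150,150),[(155,398),(353,429),(385,235),(180,205)]),[(-.06,.06,.019),(-.06,-.06,.019),(.06,-.06,.019),(.06,.06,.019)],.07))
print('dock',fit(C,z((325,155),[(50,232),(172,517),(474,397)]),[(-.095+.19,.1,.012),(-.095,.1,.012),(-.095,-.1,.012)],0))
E
```

```text
mat (array([ 0.50955184, -0.01221907, -0.12427235]), np.float64(0.27684581335958774))
lifter (array([ 0.48132753, -0.01241507, -0.10861575]), np.float64(0.20375277048069157))
hp (array([ 0.58141391,  0.29196805, -0.41084757]), np.float64(0.9669005730279346))
carrier (array([ 0.55127634,  0.29225553, -0.14028032]), np.float64(0.9506057868916846))
dock (array([ 0.5460851 , -0.32536373,  0.36953455]), np.float64(0.39872846307174176))
```

```bash
cat >> g.py <<'E'
def Rt(s): q=s['tool_rot']; return Rn.from_quat([q[1],q[2],q[3],q[0]]).as_matrix()
def down(a): c,s=np.cos(a),np.sin(a); return np.array([[c,s,0],[s,-c,0],[0,0,-1.]])
def delta(pos,a,R=None):
    s=monitor.state(); R0=Rt(s)
    d=R0.T@(np.array(pos)-s['tool_pos'])*100
    rv=Rn.from_matrix(R0.T@(down(a) if R is None else R)).as_rotvec()
    print('t %.2f'%s['time'],'pos',s['tool_pos'].round(4),'yaw %.4f'%np.arctan2(R0[1,0],R0[0,0]),'tilt',(R0[:2,2]).round(4),'w %.3f'%s['gripper_width'],'F',s['contact_force'].round(1))
    print(' d',d.round(2),'rv',rv.round(4),'rows',np.linalg.norm(d)/5,np.linalg.norm(rv)/.15)
E
python3 - <<'E'
from g import *
C=cam('top')
print(proj(C,[(0,0,0),(0,0,.5),(.15,.607,.23)]), unproj(C,[(62,288),(85,310)],[.25,0.05]))
print(unproj(C,[(202,169.5)],[.145]))
print(unproj(C,[(263,137),(294,141),(347,164)],[.19,.085,.15]))
s=monitor.state();R=Rt(s);print(R)
delta((.52,.30,.27),-.14)
E
```

```text
[[279.69783344 363.52237882]
 [279.66806708 382.50533353]
 [ 80.18955516 321.9998421 ]] [[0.25228998 0.66124687 0.25      ]
 [0.18763777 0.66089607 0.05      ]]
[[0.65309112 0.25936254 0.145     ]]
[[ 0.75192343  0.04998262  0.19      ]
 [ 0.77297011 -0.05735133  0.085     ]
 [ 0.66736157 -0.23498652  0.15      ]]
[[-9.70908829e-01  2.39448839e-01 -5.46613921e-04]
 [ 2.39449401e-01  9.70907689e-01 -1.49796598e-03]
 [ 1.72025443e-04 -1.58527477e-03 -9.99998729e-01]]
t 0.15 pos [0.1495 0.6064 0.2303] yaw 2.8998 tilt [-0.0005 -0.0015] w 0.999 F [ 0.8  0.2 -0. ]
 d [-43.31 -20.88  -3.94] rv [-4.0000e-04  2.4000e-03  3.0398e+00] rows 9.648036591199304 20.265294023496686
```

play_rows(
  commands=[
    {"dz": -4},
    {"dz": -8},
    {"dz": -12, "dx": -3, "dy": -2, "rz": 0.1},
    {"dz": -12, "dx": -6, "dy": -6, "rz": 0.25},
    {"dz": -12, "dx": -10, "dy": -10, "rz": 0.4},
  ],
)

```text
invalid input
```

```bash
python3 -c "
from g import *
delta((.52,.30,.30),-.14)"
```

```text
t 0.15 pos [0.1495 0.6064 0.2303] yaw 2.8998 tilt [-0.0005 -0.0015] w 0.999 F [ 0.8  0.2 -0. ]
 d [-43.31 -20.88  -6.94] rv [-4.0000e-04  2.4000e-03  3.0398e+00] rows 9.71578324417158 20.265294023496686
```

Every field is probably required.

play_rows(
  commands=[
    {"dx": 0, "dy": 0, "dz": -4, "rx": 0, "ry": 0, "rz": 0, "claw": 0},
    {"dx": 0, "dy": 0, "dz": -8, "rx": 0, "ry": 0, "rz": 0, "claw": 0},
    {"dx": -3, "dy": -2, "dz": -12, "rx": 0, "ry": 0, "rz": 0.1, "claw": 0},
    {"dx": -6, "dy": -6, "dz": -12, "rx": 0, "ry": 0, "rz": 0.25, "claw": 0},
    {"dx": -10, "dy": -10, "dz": -12, "rx": 0, "ry": 0, "rz": 0.4, "claw": 0},
  ],
)

```text
time: 0.65
tool_pos: [0.2184, 0.4927, 0.3526]
tool_rot: [0.0, 0.317, 0.948, 0.001]
contact_force: [1.2, -0.7, 0.4]
gripper_width: 1.001
```

```bash
python3 -c "
from g import *
delta((.52,.30,.30),-.14)"
```

```text
t 0.65 pos [0.2184 0.4927 0.3526] yaw 2.4955 tilt [0.0014 0.0014] w 1.001 F [ 1.2 -0.7  0.4]
 d [-35.68   2.76   5.28] rv [ 1.1000e-03 -2.6000e-03  2.6355e+00] rows 7.234316166529337 17.570019083931705
```

play_rows(
  commands=[
    {"dx": -3, "dy": 0, "dz": 1, "rx": 0, "ry": 0, "rz": 0.15, "claw": 0},
    {"dx": -7, "dy": 0, "dz": 2, "rx": 0, "ry": 0, "rz": 0.3, "claw": 0},
    {"dx": -11, "dy": 1, "dz": 3, "rx": 0, "ry": 0, "rz": 0.45, "claw": 0},
    {"dx": -15, "dy": 1, "dz": 4, "rx": 0, "ry": 0, "rz": 0.6, "claw": 0},
    {"dx": -19, "dy": 2, "dz": 5, "rx": 0, "ry": 0, "rz": 0.75, "claw": 0},
  ],
)

```text
time: 1.15
tool_pos: [0.3831, 0.393, 0.3023]
tool_rot: [0.0, 0.643, 0.765, 0.001]
contact_force: [0.9, 1.2, 0.6]
gripper_width: 1.0
```

```bash
python3 -c "
from g import *
delta((.52,.30,.30),-.14)"
```

```text
t 1.15 pos [0.3831 0.393  0.3023] yaw 1.7436 tilt [0.0014 0.0015] w 1.000 F [0.9 1.2 0.6]
 d [-11.51  11.89   0.23] rv [-1.0000e-04 -2.3000e-03  1.8836e+00] rows 3.310633978745107 12.557556910023852
```

play_rows(
  commands=[
    {"dx": -2, "dy": 2, "dz": 0, "rx": 0, "ry": 0, "rz": 0.15, "claw": 0},
    {"dx": -4, "dy": 4, "dz": 0, "rx": 0, "ry": 0, "rz": 0.3, "claw": 0},
    {"dx": -6, "dy": 6, "dz": 0, "rx": 0, "ry": 0, "rz": 0.45, "claw": 0},
    {"dx": -8, "dy": 8, "dz": 0, "rx": 0, "ry": 0, "rz": 0.6, "claw": 0},
    {"dx": -10, "dy": 10, "dz": 0, "rx": 0, "ry": 0, "rz": 0.75, "claw": 0},
  ],
)

```text
time: 1.65
tool_pos: [0.4995, 0.3108, 0.3018]
tool_rot: [-0.0, 0.879, 0.477, 0.001]
contact_force: [0.1, 0.2, -0.3]
gripper_width: 1.001
```

play_rows(
  commands=[
    {"dx": 0, "dy": 0, "dz": 0, "rx": 0, "ry": 0, "rz": 0.15, "claw": 0},
    {"dx": 0, "dy": 0, "dz": 0, "rx": 0, "ry": 0, "rz": 0.3, "claw": 0},
    {"dx": 0, "dy": 0, "dz": 0, "rx": 0, "ry": 0, "rz": 0.45, "claw": 0},
    {"dx": 0, "dy": 0, "dz": 0, "rx": 0, "ry": 0, "rz": 0.6, "claw": 0},
    {"dx": 0, "dy": 0, "dz": 0, "rx": 0, "ry": 0, "rz": 0.75, "claw": 0},
  ],
)

```text
time: 2.15
tool_pos: [0.4994, 0.3106, 0.3013]
tool_rot: [-0.0, 0.993, 0.121, 0.0]
contact_force: [-0.1, 0.1, -0.1]
gripper_width: 0.999
```

```bash
python3 -c "
from g import *
delta((.52,.30,.30),-.14)"
```

```text
t 2.15 pos [0.4994 0.3106 0.3013] yaw 0.2435 tilt [-0.0001  0.0008] w 0.999 F [-0.1  0.1 -0.1]
 d [1.75 1.53 0.13] rv [-8.000e-04  1.000e-04  3.835e-01] rows 0.46444279905523417 2.5567813537345736
```

play_rows(
  commands=[
    {"dx": 1, "dy": 1, "dz": 0, "rx": 0, "ry": 0, "rz": 0.15, "claw": 0},
    {"dx": 1.7, "dy": 1.5, "dz": 0, "rx": 0, "ry": 0, "rz": 0.3, "claw": 0},
    {"dx": 1.7, "dy": 1.5, "dz": 0, "rx": 0, "ry": 0, "rz": 0.38, "claw": 0},
    {"dx": 1.7, "dy": 1.5, "dz": 0, "rx": 0, "ry": 0, "rz": 0.38, "claw": 0},
  ],
)

```text
time: 2.55
tool_pos: [0.5194, 0.2999, 0.3007]
tool_rot: [-0.0, 0.998, -0.068, -0.001]
contact_force: [-0.1, 0.6, -0.5]
gripper_width: 0.996
```

```bash
cat >>g.py <<'E'
import json,pickle
def shot(name,fn):
    s=monitor.state(); im=grab_frame(name); cv2.imwrite(f'pics/{fn}.png',im)
    pickle.dump(s,open(f'pics/{fn}.pkl','wb')); return cam(name,s),im
def ldcam(name,fn): return cam(name,pickle.load(open(f'pics/{fn}.pkl','rb')))
E
python3 -c "
from g import *
C,im=shot('wrist','w_car')
cv2.imwrite('pics/w_car_b.png',cv2.resize(im,(800,600),interpolation=cv2.INTER_CUBIC))
delta((.52,.30,.30),-.14)"
```

```text
t 2.60 pos [0.5193 0.3001 0.3008] yaw -0.1348 tilt [-0.001   0.0005] w 0.996 F [-0.2  0.  -0.1]
 d [ 0.07 -0.    0.08] rv [-0.0004  0.001   0.0052] rows 0.020575133354433416 0.03571903048194823
```

View pics/w_car_b.png

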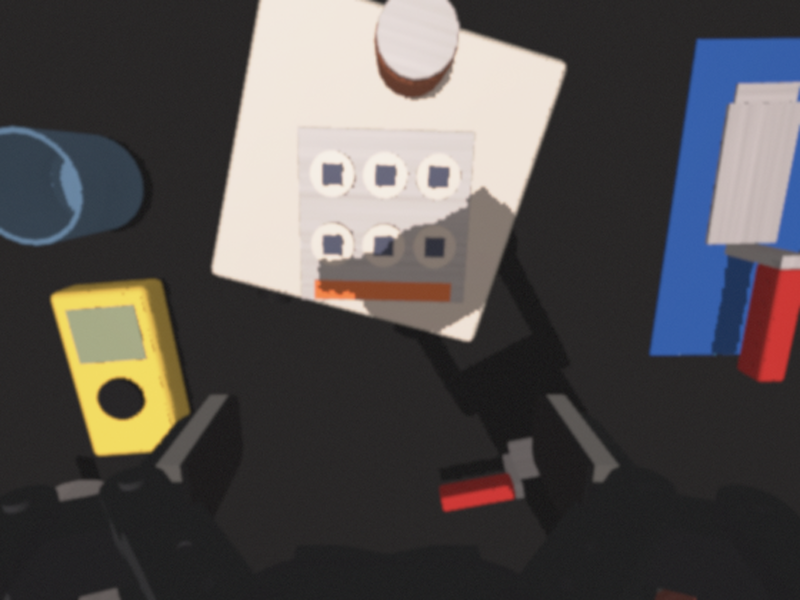

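Wrist view, enlarged: carrier deck corners at (298,127), (475,131), (465,303) and (302,300). The can stands behind it at (417,50).

```bash
python3 - <<'E'
from g import *
im=cv2.imread('pics/w_car.png')
cv2.imwrite('pics/w_car_z.png',cv2.resize(im[75:225,200:350],(600,600),interpolation=cv2.INTER_CUBIC))
C=ldcam('wrist','w_car'); k=.7
sc=lambda p:[((x+.5)*k-.5,(y+.5)*k-.5) for x,y in p]
sq=[(.06,.06,.019),(.06,-.06,.019),(-.06,-.06,.019),(-.06,.06,.019)]
p,e=fit(C,sc([(298,127),(475,131),(465,303),(302,300)]),sq,.07);print('car',p,e)
print('hp',fit(C,sc([(213,272),(473,341),(566,65)]),[(-.105,.105,.07),(-.105,-.105,.07),(.105,-.105,.07)],0))
print('can top',unproj(C,sc([(418,37)]),.145),'bottom front',unproj(C,sc([(413,97)]),.07))
E
```

```text
car [ 0.5533991   0.29691029 -0.15597621] 0.5058085288311526
hp (array([0.58385295, 0.29676114, 5.87751285]), np.float64(1.5066472051967126))
can top [[0.6531126  0.26499392 0.145     ]] bottom front [[0.63215971 0.26642968 0.07      ]]
```

View pics/w_car_z.png

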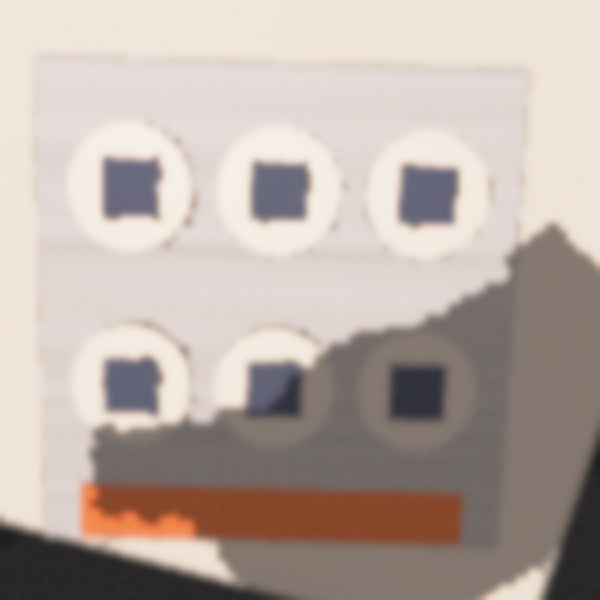

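```bash
python3 - <<'E'
from g import *
C=ldcam('wrist','w_car')
sc=lambda p:[((x+.5)/4-.5+200,(y+.5)/4-.5+75) for x,y in p]
sq=[(.06,.06,.019),(.06,-.06,.019),(-.06,-.06,.019),(-.06,.06,.019)]
p,e=fit(C,sc([(37,55),(530,70),(497,547),(45,540)]),sq,.07);print('car',p,e)
for d in (60,): print(pose(p,(.06,0)))
can=np.array([.6531,.265]); q=can-p[:2]; c,s=np.cos(p[2]),np.sin(p[2]); print('can in carrier',c*q[0]+s*q[1],-s*q[0]+c*q[1])
delta((.52,-.34,.30),.37)
E
```

```text
car [ 0.55355674  0.29729808 -0.1620114 ] 0.7968490838476826
[0.61277103 0.28761986]
can in carrier 0.10344952270584973 -0.015818444915296086
t 2.60 pos [0.5193 0.3001 0.3008] yaw -0.1348 tilt [-0.001   0.0005] w 0.996 F [-0.2  0.  -0.1]
 d [8.670e+00 6.342e+01 4.000e-02] rv [-0.0007  0.0009 -0.5048] rows 12.801100951317494 3.3650727010029557
```

play_rows(
  commands=[
    {"dx": 0, "dy": 4, "dz": 0, "rx": 0, "ry": 0, "rz": 0, "claw": 0},
    {"dx": 0, "dy": 9, "dz": 0, "rx": 0, "ry": 0, "rz": 0, "claw": 0},
    {"dx": 0, "dy": 14, "dz": 0, "rx": 0, "ry": 0, "rz": -0.1, "claw": 0},
    {"dx": 0, "dy": 19, "dz": 0, "rx": 0, "ry": 0, "rz": -0.2, "claw": 0},
    {"dx": 0, "dy": 23, "dz": 0, "rx": 0, "ry": 0, "rz": -0.3, "claw": 0},
  ],
)

```text
time: 3.1
tool_pos: [0.4876, 0.0702, 0.3007]
tool_rot: [-0.0, 0.996, 0.085, -0.0]
contact_force: [1.3, -0.3, 0.2]
gripper_width: 0.999
```

```bash
python3 -c "
from g import *
delta((.52,-.34,.30),.37)"
```

```text
t 3.10 pos [0.4876 0.0702 0.3007] yaw 0.1711 tilt [-0.0006  0.0001] w 0.999 F [ 1.3 -0.3  0.2]
 d [-3.79 40.97  0.06] rv [-0.0003  0.0005 -0.1989] rows 8.229224247835601 1.3260876871087306
```

play_rows(
  commands=[
    {"dx": 0, "dy": 4.5, "dz": 0, "rx": 0, "ry": 0, "rz": 0, "claw": 0},
    {"dx": -1, "dy": 9, "dz": 0, "rx": 0, "ry": 0, "rz": 0, "claw": 0},
    {"dx": -1, "dy": 14, "dz": 0, "rx": 0, "ry": 0, "rz": -0.1, "claw": 0},
    {"dx": -2, "dy": 19, "dz": 0, "rx": 0, "ry": 0, "rz": -0.2, "claw": 0},
    {"dx": -2, "dy": 24, "dz": 0, "rx": 0, "ry": 0, "rz": -0.2, "claw": 0},
  ],
)

```text
time: 3.6
tool_pos: [0.5079, -0.1705, 0.3009]
tool_rot: [0.0, 0.983, 0.186, 0.0]
contact_force: [0.9, 0.2, -0.2]
gripper_width: 1.001
```

play_rows(
  commands=[
    {"dx": 1, "dy": 5, "dz": 0, "rx": 0, "ry": 0, "rz": 0, "claw": 0},
    {"dx": 1, "dy": 10, "dz": 0, "rx": 0, "ry": 0, "rz": 0, "claw": 0},
    {"dx": 1, "dy": 14, "dz": 0, "rx": 0, "ry": 0, "rz": 0, "claw": 0},
    {"dx": 1, "dy": 17, "dz": 0, "rx": 0, "ry": 0, "rz": 0, "claw": 0},
    {"dx": 1, "dy": 17, "dz": 0, "rx": 0, "ry": 0, "rz": 0, "claw": 0},
  ],
)

```text
time: 4.1
tool_pos: [0.5796, -0.3281, 0.2994]
tool_rot: [-0.0, 0.983, 0.186, -0.001]
contact_force: [0.4, 0.2, -0.8]
gripper_width: 1.003
```

```bash
python3 -c "
from g import *
delta((.52,-.34,.30),.37)
C,im=shot('wrist','w_dock')
cv2.imwrite('pics/w_dock_b.png',cv2.resize(im,(800,600),interpolation=cv2.INTER_CUBIC))
"
```

```text
t 4.10 pos [ 0.5796 -0.3281  0.2994] yaw 0.3733 tilt [-0.0014  0.0002] w 1.003 F [ 0.4  0.2 -0.8]
 d [-5.98 -1.07 -0.05] rv [-0.0007  0.0012  0.0033] rows 1.2152990309569311 0.02394573421422225
```

View pics/w_dock_b.png

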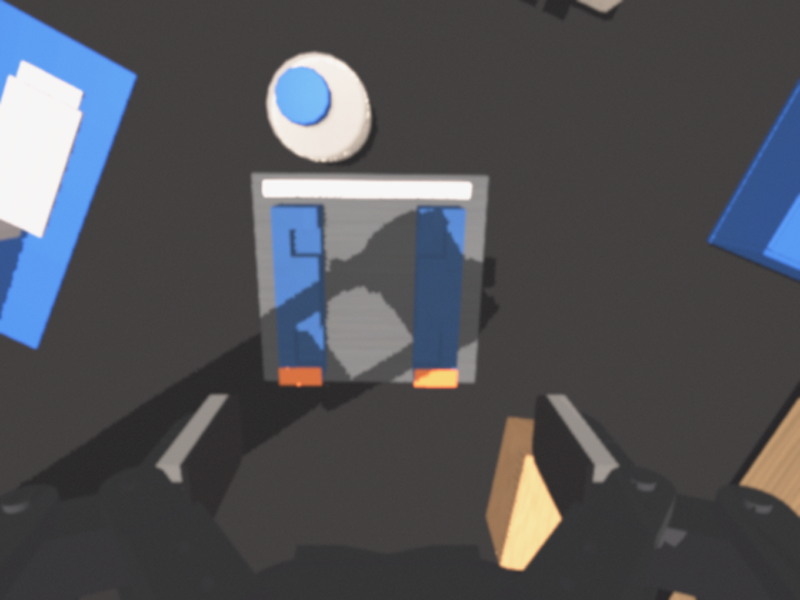

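The dock is fully in view, base corners at (252,174), (488,177), (474,382) and (264,382). I'll zoom to fit it.

```bash
python3 - <<'E'
from g import *
im=cv2.imread('pics/w_dock.png')
cv2.imwrite('pics/w_dock_z.png',cv2.resize(im[115:277,170:350],(720,648))[:600] if 0 else cv2.resize(im[118:276,170:350],(684,600),interpolation=cv2.INTER_CUBIC))
E
```

```text
(no output)
```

View pics/w_dock_z.png

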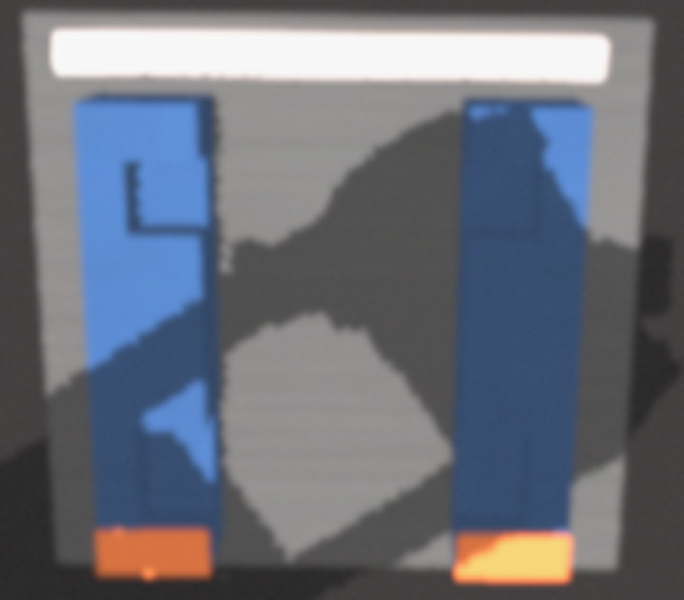

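```bash
python3 - <<'E'
from g import *
C=ldcam('wrist','w_dock')
k=180/684; k2=158/600
sc=lambda p:[((x+.5)*k-.5+170,(y+.5)*k2-.5+118) for x,y in p]
base=[(23,12),(654,20),(618,570),(57,565)]; bm=[(.095,.1,.012),(.095,-.1,.012),(-.095,-.1,.012),(-.095,.1,.012)]
ch=[(97,578),(212,577),(454,583),(572,583),(76,102),(198,102),(465,105),(591,107)]
cm=[(-.075,.076,.05),(-.075,.04,.05),(-.075,-.04,.05),(-.075,-.076,.05),(.075,.076,.05),(.075,.04,.05),(.075,-.04,.05),(.075,-.076,.05)]
print(fit(C,sc(base),bm,0));print(fit(C,sc(ch),cm,0));print(fit(C,sc(base+ch),bm+cm,0))
p=fit(C,sc(base+ch),bm+cm,0)[0]
print(p, proj(C,np.array([[*pose(p,m),m[2]] for m in cm]))-np.array(sc(ch)))
delta((.45,-.01,.30),-.109)
E
```

```text
(array([ 0.54464724, -0.32435394,  0.36207143]), np.float64(0.6851313547986592))
(array([ 0.53976045, -0.32597304,  0.36393405]), np.float64(1.206173576609595))
(array([ 0.54123767, -0.32548173,  0.36306801]), np.float64(2.207828278462376))
[ 0.54123767 -0.32548173  0.36306801] [[ 0.53649079 -2.07629593]
 [-0.4920996  -1.52037535]
 [ 0.75700155 -2.45288613]
 [-1.09282165 -2.16275742]
 [-0.92299011 -0.88594968]
 [-0.51889895 -0.54006844]
 [ 1.42146367 -0.55757848]
 [ 0.73380151 -0.734927  ]]
t 4.15 pos [ 0.5794 -0.3262  0.2998] yaw 0.3744 tilt [-0.0013  0.0012] w 0.996 F [-0.   1.5 -0.3]
 d [ -0.48 -34.16   0.04] rv [-0.0013  0.0011  0.4834] rows 6.833439817953028 3.222645232808102
```

```bash
python3 - <<'E'
from g import *
C,im=shot('wrist','w_dock2')
cv2.imwrite('pics/w_dock2_z.png',cv2.resize(im[118:276,170:350],(684,600),interpolation=cv2.INTER_CUBIC))
delta((.45,-.01,.30),-.109)
E
```

```text
t 4.20 pos [ 0.5793 -0.3251  0.3003] yaw 0.3753 tilt [-0.0008  0.0011] w 1.002 F [-1.   1.1  0.4]
 d [ -0.48 -34.06   0.07] rv [-0.0012  0.0007  0.4843] rows 6.811860462759109 3.2289171943923987
```

View pics/w_dock2_z.png

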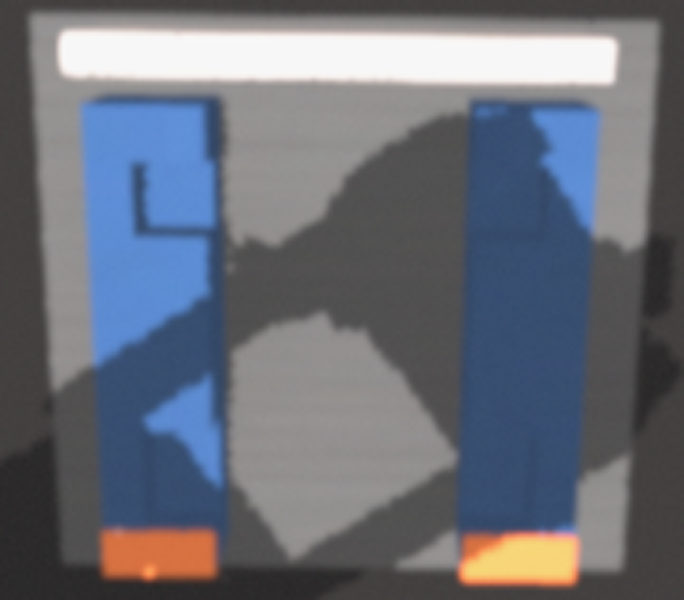

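```bash
python3 - <<'E'
from g import *
C=ldcam('wrist','w_dock2'); Ct=cam('top')
k=180/684; k2=158/600
sc=lambda p:np.array([((x+.5)*k-.5+170,(y+.5)*k2-.5+118) for x,y in p])
pts=[(30,12),(660,20),(624,571),(63,566), (102,578),(217,577),(459,584),(578,583),(83,102),(205,102),(471,106),(598,108),(137,232)]
m=np.array([(.095,.1,.012),(.095,-.1,.012),(-.095,-.1,.012),(-.095,.1,.012),(-.075,.076,.05),(-.075,.04,.05),(-.075,-.04,.05),(-.075,-.076,.05),(.075,.076,.05),(.075,.04,.05),(.075,-.04,.05),(.075,-.076,.05),(.036,.062,.05)])
uv=sc(pts)
def f(p,full=True):
    mm=m.copy(); mm[4:8,0]-=p[4]
    c,s=np.cos(p[2]),np.sin(p[2])
    P=np.c_[p[0]+c*mm[:,0]-s*mm[:,1],p[1]+s*mm[:,0]+c*mm[:,1],mm[:,2]+p[3]]
    return (proj(C,P)-uv).ravel()
for mask in ([1,1,1,0,0],[1,1,1,1,1],[1,1,1,0,1]):
    mk=np.array(mask)
    r=least_squares(lambda q:f(q*mk),[.544,-.325,.363,0.,0.],x_scale=[.1,.1,1,.1,.1])
    print(r.x*mk,np.sqrt(2*r.cost/13)); print(r.fun.reshape(-1,2).round(1).tolist())
E
```

```text
[ 0.54156398 -0.32532265  0.36321469  0.          0.        ] 2.16290417502213
[[-0.8, 3.1], [0.4, 2.9], [-0.2, 2.8], [-0.2, 2.5], [0.8, -2.1], [-0.2, -1.5], [1.0, -2.6], [-1.2, -2.1], [-0.8, -0.8], [-0.5, -0.4], [1.7, -0.6], [0.7, -0.8], [-0.9, -0.0]]
[ 0.54201091 -0.3249973   0.36371271 -0.00331363  0.00485699] 1.6031429018365357
[[-0.2, 2.6], [-0.3, 2.4], [-0.6, 1.4], [0.3, 1.1], [1.5, -0.0], [0.1, 0.5], [0.6, -0.6], [-1.8, -0.0], [-0.3, -1.5], [-0.2, -1.1], [1.3, -1.4], [0.1, -1.5], [-0.5, -1.0]]
[ 0.54244479 -0.32499358  0.36354862 -0.          0.0037237 ] 1.7085807235989088
[[-0.8, 2.3], [0.4, 2.1], [-0.1, 2.2], [-0.2, 1.9], [1.0, -0.0], [-0.1, 0.5], [0.9, -0.6], [-1.3, -0.0], [-0.9, -1.6], [-0.5, -1.3], [1.7, -1.5], [0.7, -1.6], [-0.9, -0.8]]
```

```bash
python3 - <<'E'
from g import *
C=ldcam('wrist','w_dock2'); Ct=cam('top')
k=180/684; k2=158/600
sc=lambda p:np.array([((x+.5)*k-.5+170,(y+.5)*k2-.5+118) for x,y in p])
pts=[(30,12),(660,20),(624,571),(63,566), (102,578),(217,577),(459,584),(578,583),(83,102),(205,102),(471,106),(598,108),(137,232),(60,77),(616,84),(60,30),(616,38)]
m=np.array([(.095,.1,.012),(.095,-.1,.012),(-.095,-.1,.012),(-.095,.1,.012),(-.075,.076,.05),(-.075,.04,.05),(-.075,-.04,.05),(-.075,-.076,.05),(.075,.076,.05),(.075,.04,.05),(.075,-.04,.05),(.075,-.076,.05),(.036,.062,.05),(.084,.08,.072),(.084,-.08,.072),(.096,.08,.072),(.096,-.08,.072)])
uv=sc(pts)
def f(p):
    mm=m.copy(); mm[4:8,0]-=p[4]; mm[:4,0]+=p[5]; mm[13:,1]*=1+p[6]
    c,s=np.cos(p[2]),np.sin(p[2])
    P=np.c_[p[0]+c*mm[:,0]-s*mm[:,1],p[1]+s*mm[:,0]+c*mm[:,1],mm[:,2]+p[3]]
    return (proj(C,P)-uv).ravel()
for mask in ([1,1,1,0,0,1,1],[1,1,1,1,0,1,1],[1,1,1,1,1,1,1],[1,1,1,0,1,1,1]):
    mk=np.array(mask)
    r=least_squares(lambda q:f(q*mk),[.544,-.325,.363,0.,0.,0,0],x_scale=[.1,.1,1,.1,.1,.1,1])
    print((r.x*mk).round(4),np.sqrt(2*r.cost/17)); print(r.fun.reshape(-1,2).round(1).tolist())
E
```

```text
[ 0.5403 -0.3258  0.3623  0.     -0.      0.0049 -0.0514] 1.0288125958280503
[[-0.9, -0.1], [0.7, -0.1], [-0.1, 0.4], [-0.4, -0.0], [0.8, -1.2], [-0.2, -0.6], [0.9, -1.6], [-1.3, -1.0], [-0.7, 0.4], [-0.4, 0.8], [1.7, 0.6], [0.7, 0.5], [-0.8, 1.0], [0.3, -0.1], [-0.4, -0.1], [-0.4, 0.4], [0.3, 0.2]]
[ 0.5404 -0.3258  0.3623  0.0006  0.      0.0049 -0.053 ] 1.0220447398760615
[[-1.0, -0.2], [0.8, -0.2], [0.0, 0.6], [-0.5, 0.1], [0.8, -1.1], [-0.3, -0.4], [0.9, -1.5], [-1.2, -0.9], [-0.8, 0.3], [-0.4, 0.7], [1.7, 0.6], [0.8, 0.5], [-0.9, 1.1], [0.3, -0.1], [-0.4, -0.1], [-0.4, 0.3], [0.3, 0.1]]
[ 0.5405 -0.3256  0.3625 -0.0021  0.0027  0.0043 -0.0464] 0.7743800073701649
[[-0.5, 0.2], [0.2, 0.2], [-0.4, 0.0], [-0.0, -0.4], [1.2, -0.1], [-0.0, 0.5], [0.7, -0.6], [-1.7, 0.0], [-0.4, -0.0], [-0.2, 0.4], [1.5, 0.2], [0.3, 0.1], [-0.6, 0.5], [0.3, -0.4], [-0.4, -0.5], [-0.4, 0.1], [0.3, -0.2]]
[ 0.5407 -0.3257  0.3624  0.      0.0019  0.0045 -0.0517] 0.8383789481479776
[[-0.9, -0.1], [0.7, -0.1], [-0.0, 0.4], [-0.4, -0.0], [0.9, -0.1], [-0.2, 0.5], [0.9, -0.6], [-1.3, 0.0], [-0.7, -0.0], [-0.4, 0.4], [1.7, 0.2], [0.7, 0.1], [-0.8, 0.7], [0.3, -0.5], [-0.4, -0.5], [-0.4, 0.0], [0.3, -0.3]]
```

play_rows(
  commands=[
    {"dx": 0, "dy": -4.5, "dz": 0, "rx": 0, "ry": 0, "rz": 0, "claw": 0},
    {"dx": 0, "dy": -9, "dz": 0, "rx": 0, "ry": 0, "rz": 0.1, "claw": 0},
    {"dx": 0, "dy": -14, "dz": 1, "rx": 0, "ry": 0, "rz": 0.2, "claw": 0},
    {"dx": 0, "dy": -19, "dz": 3, "rx": 0, "ry": 0, "rz": 0.34, "claw": 0},
    {"dx": 0, "dy": -24, "dz": 5, "rx": 0, "ry": 0, "rz": 0.48, "claw": 0},
  ],
)

```text
time: 4.7
tool_pos: [0.493, -0.1064, 0.254]
tool_rot: [-0.0, 0.999, -0.054, 0.001]
contact_force: [0.0, 0.3, 0.2]
gripper_width: 0.997
```

```bash
python3 -c "
from g import *
delta((.45,-.01,.18),-.109)"
```

```text
t 4.70 pos [ 0.493  -0.1064  0.254 ] yaw -0.1082 tilt [0.0012 0.0008] w 0.997 F [0.  0.3 0.2]
 d [-5.32 -9.11  7.4 ] rv [-0.0009 -0.0012  0.0008] rows 2.5780695580636186 0.011255973101460605
```

play_rows(
  commands=[
    {"dx": -1.5, "dy": -3, "dz": 2, "rx": 0, "ry": 0, "rz": 0, "claw": 0},
    {"dx": -3.5, "dy": -6, "dz": 4.5, "rx": 0, "ry": 0, "rz": 0, "claw": 0},
    {"dx": -5, "dy": -8.5, "dz": 6.5, "rx": 0, "ry": 0, "rz": 0, "claw": 0},
    {"dx": -5.3, "dy": -9.1, "dz": 7.4, "rx": 0, "ry": 0, "rz": 0, "claw": 0},
    {"dx": -5.3, "dy": -9.1, "dz": 7.4, "rx": 0, "ry": 0, "rz": 0, "claw": 0},
  ],
)

```text
time: 5.2
tool_pos: [0.4488, -0.0088, 0.1788]
tool_rot: [-0.0, 0.999, -0.052, -0.0]
contact_force: [0.2, 0.3, 0.0]
gripper_width: 0.998
```

play_rows(
  commands=[
    {"dx": 0, "dy": 0, "dz": 0, "rx": 0, "ry": 0, "rz": 0, "claw": 0},
  ],
)

```text
time: 5.3
tool_pos: [0.4496, -0.0092, 0.1801]
tool_rot: [-0.0, 0.999, -0.052, 0.001]
contact_force: [-0.6, -0.9, 0.5]
gripper_width: 1.001
```

```bash
python3 -c "
from g import *
delta((.45,-.01,.18),-.109)
C,im=shot('wrist','w_lif')
cv2.imwrite('pics/w_lif_b.png',cv2.resize(im,(800,600),interpolation=cv2.INTER_CUBIC))
"
```

```text
t 5.30 pos [ 0.4496 -0.0092  0.1801] yaw -0.1041 tilt [ 0.002 -0.   ] w 1.001 F [-0.6 -0.9  0.5]
 d [0.05 0.08 0.01] rv [-0.0002 -0.002   0.0049] rows 0.018156936857045683 0.03552308507972724
```

View pics/w_lif_b.png

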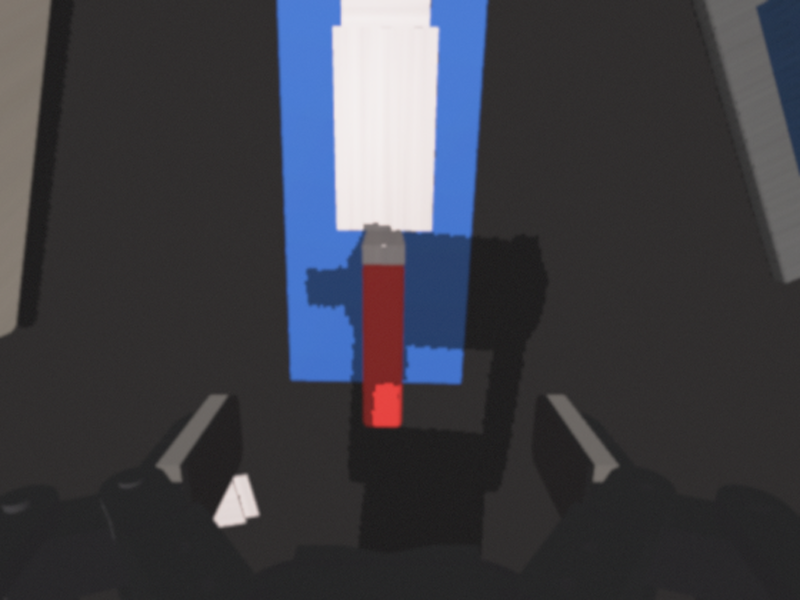

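The view shows the handle from (384,264) to (383,427), the blade rear edge at (337,230)–(433,231), and the mat's near corners at (290,380) and (462,384).

```bash
python3 - <<'E'
from g import *
C=ldcam('wrist','w_lif'); k=.7
sc=lambda p:[((x+.5)*k-.5,(y+.5)*k-.5) for x,y in p]
p,e=fit(C,sc([(332,27),(439,27),(337,230),(433,231),(363,264),(404,264),(364,427),(402,427)]),[(.115,.03,.004),(.115,-.03,.004),(0,.03,.004),(0,-.03,.004),(-.01,.011,.067),(-.01,-.011,.067),(-.105,.011,.067),(-.105,-.011,.067)],.003)
print('lifter',p,e)
print('mat near',unproj(C,sc([(290,380),(462,384)]),.003))
g=pose(p,(-.03,0)); print(g)
delta((*g,.10),p[2]); delta((*g,.037),p[2])
E
```

```text
lifter [ 0.48190422 -0.01071362 -0.11037007] 0.8725478245786988
mat near [[ 0.38416733  0.06623076  0.003     ]
 [ 0.36859586 -0.05350024  0.003     ]]
[ 0.45208676 -0.00740923]
t 5.35 pos [ 0.4496 -0.0093  0.1801] yaw -0.1046 tilt [0.0017 0.0003] w 0.994 F [ 0.8 -0.2  0.5]
 d [ 0.21 -0.21  8.01] rv [-0.0005 -0.0017  0.0058] rows 1.602874817628916 0.04017959144329264
t 5.35 pos [ 0.4496 -0.0093  0.1801] yaw -0.1046 tilt [0.0017 0.0003] w 0.994 F [ 0.8 -0.2  0.5]
 d [ 0.2  -0.21 14.31] rv [-0.0005 -0.0017  0.0058] rows 2.8623426420952995 0.04017959144329264
```

play_rows(
  commands=[
    {"dx": 0.2, "dy": -0.2, "dz": 3, "rx": 0, "ry": -0.0017, "rz": 0.006, "claw": 0},
    {"dx": 0.2, "dy": -0.2, "dz": 7, "rx": 0, "ry": -0.0017, "rz": 0.006, "claw": 0},
    {"dx": 0.2, "dy": -0.2, "dz": 11, "rx": 0, "ry": -0.0017, "rz": 0.006, "claw": 0},
    {"dx": 0.2, "dy": -0.2, "dz": 13.5, "rx": 0, "ry": -0.0017, "rz": 0.006, "claw": 0},
    {"dx": 0.2, "dy": -0.2, "dz": 14.3, "rx": 0, "ry": -0.0017, "rz": 0.006, "claw": 0},
  ],
)

```text
time: 5.85
tool_pos: [0.4509, -0.0081, 0.0349]
tool_rot: [-0.0, 0.998, -0.056, -0.002]
contact_force: [-0.5, -0.5, -0.4]
gripper_width: 1.004
```

play_rows(
  commands=[
    {"dx": 0, "dy": 0, "dz": 0, "rx": 0, "ry": 0, "rz": 0, "claw": 0.3},
    {"dx": 0, "dy": 0, "dz": 0, "rx": 0, "ry": 0, "rz": 0, "claw": 0.5},
    {"dx": 0, "dy": 0, "dz": 0, "rx": 0, "ry": 0, "rz": 0, "claw": 0.65},
    {"dx": 0, "dy": 0, "dz": 0, "rx": 0, "ry": 0, "rz": 0, "claw": 0.75},
    {"dx": 0, "dy": 0, "dz": 0, "rx": 0, "ry": 0, "rz": 0, "claw": 1},
  ],
)

```text
time: 6.35
tool_pos: [0.4521, -0.0083, 0.0365]
tool_rot: [-0.0, 0.998, -0.056, -0.001]
contact_force: [-0.3, 0.9, 4.0]
gripper_width: 0.249
```

play_rows(
  commands=[
    {"dx": 0, "dy": 0, "dz": 0, "rx": 0, "ry": 0, "rz": 0, "claw": 1},
    {"dx": 0, "dy": 0, "dz": 0, "rx": 0, "ry": 0, "rz": 0, "claw": 1},
    {"dx": 0, "dy": 0, "dz": 0, "rx": 0, "ry": 0, "rz": 0, "claw": 1},
  ],
)

```text
time: 6.65
tool_pos: [0.452, -0.0082, 0.0366]
tool_rot: [-0.0, 0.998, -0.056, -0.001]
contact_force: [-1.4, -1.1, 1.4]
gripper_width: 0.248
```

```bash
python3 -c "
from g import *
delta((.452,-.0074,.18),-.11)
C,im=shot('wrist','w_lif2')
cv2.imwrite('pics/w_lif2_b.png',cv2.resize(im,(800,600),interpolation=cv2.INTER_CUBIC))
"
```

```text
t 6.65 pos [ 0.452  -0.0082  0.0366] yaw -0.1118 tilt [-0.0015  0.0008] w 0.248 F [-1.4 -1.1  1.4]
 d [ -0.04  -0.09 -14.34] rv [-0.0006  0.0016 -0.0018] rows 2.868509095660065 0.016876387145468214
```

View pics/w_lif2_b.png

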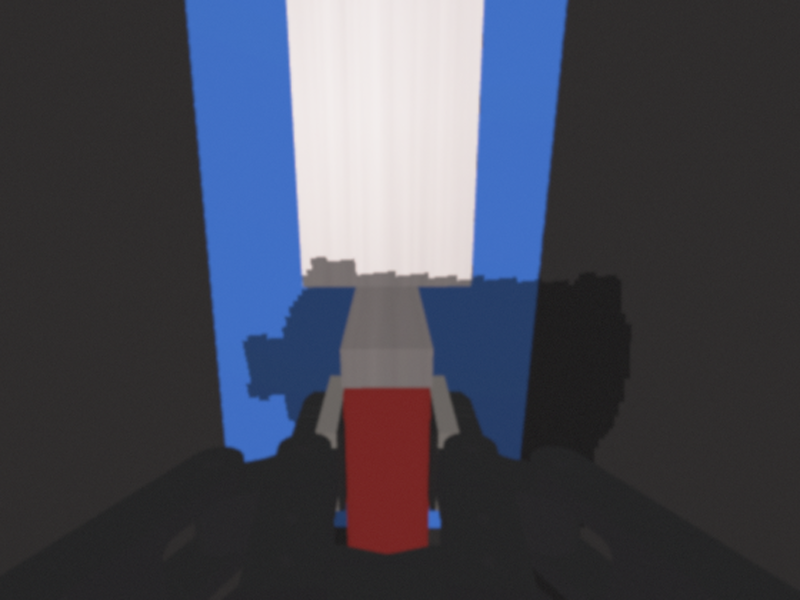

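```bash
python3 - <<'E'
from g import *
C=ldcam('wrist','w_lif2'); s=pickle.load(open('pics/w_lif2.pkl','rb')); k=.7
sc=lambda p:[((x+.5)*k-.5,(y+.5)*k-.5) for x,y in p]
P=unproj(C,sc([(302,286),(472,286),(287,0),(485,0)]),.007)
print(P, (P-s['tool_pos'])@Rt(s))
P=unproj(C,sc([(344,388),(430,388)]),.07);print((P-s['tool_pos'])@Rt(s))
E
```

```text
[[ 0.48541595  0.01883551  0.007     ]
 [ 0.47867224 -0.0413282   0.007     ]
 [ 0.57436696  0.00903359  0.007     ]
 [ 0.56765134 -0.05085294  0.007     ]] [[ 0.03020572 -0.0305832   0.02954687]
 [ 0.03021899  0.02995727  0.02950933]
 [ 0.11969484 -0.0307704   0.02940194]
 [ 0.1197051   0.02949149  0.02936458]]
[[ 0.02033424 -0.01067288 -0.03344957]
 [ 0.0203392   0.00996519 -0.03346236]]
```

play_rows(
  commands=[
    {"dx": 0, "dy": 0, "dz": -1.5, "rx": 0, "ry": 0, "rz": 0, "claw": 1},
    {"dx": 0, "dy": 0, "dz": -4, "rx": 0, "ry": 0, "rz": 0, "claw": 1},
    {"dx": 0, "dy": 0, "dz": -8, "rx": 0, "ry": 0, "rz": 0, "claw": 1},
    {"dx": 0, "dy": 0, "dz": -12, "rx": 0, "ry": 0, "rz": 0, "claw": 1},
    {"dx": -1, "dy": -2, "dz": -14, "rx": 0, "ry": 0, "rz": 0, "claw": 1},
  ],
)

```text
time: 7.2
tool_pos: [0.4464, 0.0114, 0.1804]
tool_rot: [0.0, 0.998, -0.057, 0.002]
contact_force: [0.4, -0.3, -1.4]
gripper_width: 0.246
```

```bash
python3 -c "
from g import *
delta((.309,.3365,.18),-.16)
"
```

```text
t 7.20 pos [0.4464 0.0114 0.1804] yaw -0.1146 tilt [ 0.0038 -0.0007] w 0.246 F [ 0.4 -0.3 -1.4]
 d [-17.37 -30.72  -0.04] rv [ 0.0002 -0.0038  0.0454] rows 7.058685183997961 0.3035636513884376
```

play_rows(
  commands=[
    {"dx": -2, "dy": -3.5, "dz": 0, "rx": 0, "ry": 0, "rz": 0, "claw": 1},
    {"dx": -4, "dy": -7, "dz": 0, "rx": 0, "ry": 0, "rz": 0, "claw": 1},
    {"dx": -6.2, "dy": -11, "dz": 0, "rx": 0, "ry": 0, "rz": 0, "claw": 1},
    {"dx": -8.5, "dy": -15, "dz": 0, "rx": 0, "ry": 0, "rz": 0.02, "claw": 1},
    {"dx": -10.7, "dy": -19, "dz": 0, "rx": 0, "ry": -0.004, "rz": 0.045, "claw": 1},
  ],
)

```text
time: 7.7
tool_pos: [0.3604, 0.2137, 0.1793]
tool_rot: [0.0, 0.997, -0.08, -0.0]
contact_force: [0.6, 0.7, -1.6]
gripper_width: 0.252
```

```bash
python3 -c "
from g import *
delta((.309,.3365,.14),-.16)
"
```

```text
t 7.70 pos [0.3604 0.2137 0.1793] yaw -0.1610 tilt [-0.0005 -0.0002] w 0.252 F [ 0.6  0.7 -1.6]
 d [ -7.04 -11.3    3.93] rv [ 0.0003  0.0005 -0.001 ] rows 2.776262765352826 0.007669697380448732
```

play_rows(
  commands=[
    {"dx": -2.2, "dy": -3.5, "dz": 0, "rx": 0, "ry": 0, "rz": 0, "claw": 1},
    {"dx": -4.5, "dy": -7, "dz": 0, "rx": 0, "ry": 0, "rz": 0, "claw": 1},
    {"dx": -6.5, "dy": -10.3, "dz": 2, "rx": 0, "ry": 0, "rz": 0, "claw": 1},
    {"dx": -7, "dy": -11.3, "dz": 4, "rx": 0, "ry": 0, "rz": 0, "claw": 1},
    {"dx": -7, "dy": -11.3, "dz": 4, "rx": 0, "ry": 0, "rz": 0, "claw": 1},
  ],
)

```text
time: 8.2
tool_pos: [0.3063, 0.336, 0.1353]
tool_rot: [0.003, 0.997, -0.079, -0.003]
contact_force: [-0.0, -0.8, -2.7]
gripper_width: 0.247
```

play_rows(
  commands=[
    {"dx": 0, "dy": 0, "dz": 0, "rx": 0, "ry": 0, "rz": 0, "claw": 1},
    {"dx": 0, "dy": 0, "dz": 0, "rx": 0, "ry": 0, "rz": 0, "claw": 1},
  ],
)

```text
time: 8.4
tool_pos: [0.3065, 0.3354, 0.1354]
tool_rot: [0.003, 0.997, -0.079, -0.003]
contact_force: [0.1, 0.5, -1.8]
gripper_width: 0.248
```

```bash
python3 -c "
from g import *
delta((.309,.3365,.1086),-.16)
C,im=shot('wrist','w_pre')
cv2.imwrite('pics/w_pre_b.png',cv2.resize(im,(800,600),interpolation=cv2.INTER_CUBIC))
"
```

```text
t 8.40 pos [0.3065 0.3354 0.1354] yaw -0.1586 tilt [-0.0071 -0.0052] w 0.248 F [ 0.1  0.5 -1.8]
 d [ 0.25 -0.16  2.68] rv [0.0063 0.0062 0.0014] rows 0.539313834047261 0.05975331402893608
```

View pics/w_pre_b.png

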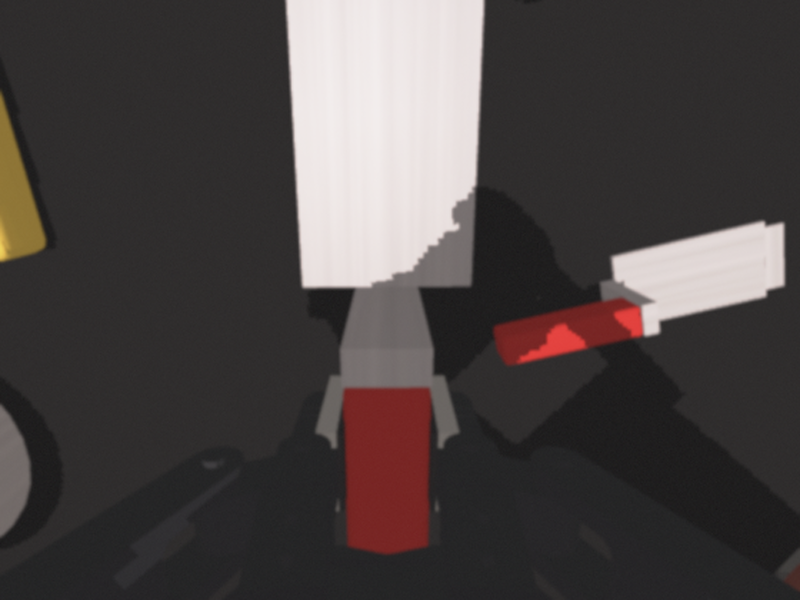

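```bash
python3 -c "
from g import *
print(monitor.state()['joint_pos'].round(3))
delta((.32,.334,.1086),-.16)
"
```

```text
[ 0.666 -0.289  2.088  0.     1.35   2.396]
t 8.45 pos [0.3069 0.3355 0.1359] yaw -0.1590 tilt [-0.0062 -0.0045] w 0.247 F [ 0.4  0.3 -2. ]
 d [ 1.33 -0.07  2.72] rv [0.0054 0.0054 0.001 ] rows 0.6064402321304694 0.05163808481440238
```

play_rows(
  commands=[
    {"dx": 0.4, "dy": -0.1, "dz": 1.2, "rx": 0.005, "ry": 0.005, "rz": 0.001, "claw": 1},
    {"dx": 0.5, "dy": -0.1, "dz": 2.4, "rx": 0.005, "ry": 0.005, "rz": 0.001, "claw": 1},
    {"dx": 0.5, "dy": -0.1, "dz": 2.7, "rx": 0.005, "ry": 0.005, "rz": 0.001, "claw": 1},
    {"dx": 0.5, "dy": -0.1, "dz": 2.7, "rx": 0.005, "ry": 0.005, "rz": 0.001, "claw": 1},
    {"dx": 0.5, "dy": -0.1, "dz": 2.7, "rx": 0.005, "ry": 0.005, "rz": 0.001, "claw": 1},
  ],
)

```text
time: 8.95
tool_pos: [0.312, 0.3356, 0.1092]
tool_rot: [0.0, 0.997, -0.08, -0.0]
contact_force: [0.3, 0.7, -1.9]
gripper_width: 0.251
```

```bash
python3 -c "
from g import *
delta((.312,.336,.1086),-.16)
C,im=shot('scene','s_pre')
cv2.imwrite('pics/s_pre_b.png',cv2.resize(im[130:255,290:440],(720,600),interpolation=cv2.INTER_CUBIC))
"
```

```text
t 8.95 pos [0.312  0.3356 0.1092] yaw -0.1602 tilt [-0.0002 -0.0002] w 0.251 F [ 0.3  0.7 -1.9]
 d [-0.01 -0.04  0.06] rv [ 0.0002  0.0002 -0.0002] rows 0.013963544502598535 0.002547968956951841
```

View pics/s_pre_b.png

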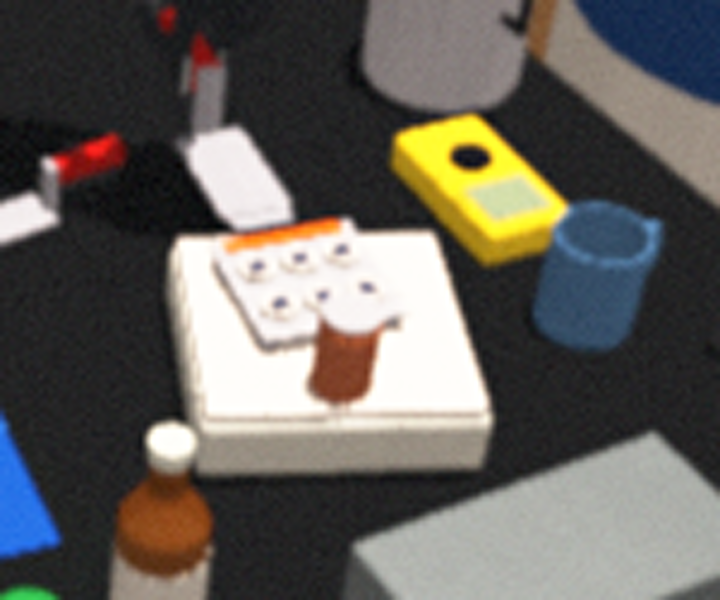

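play_rows(
  commands=[
    {"dx": 1, "dy": 0, "dz": 0, "rx": 0, "ry": 0, "rz": 0, "claw": 1},
    {"dx": 2.5, "dy": 0, "dz": 0, "rx": 0, "ry": 0, "rz": 0, "claw": 1},
    {"dx": 4, "dy": 0, "dz": 0, "rx": 0, "ry": 0, "rz": 0, "claw": 1},
    {"dx": 5, "dy": 0, "dz": 0, "rx": 0, "ry": 0, "rz": 0, "claw": 1},
    {"dx": 5, "dy": 0, "dz": 0, "rx": 0, "ry": 0, "rz": 0, "claw": 1},
  ],
)

```text
time: 9.5
tool_pos: [0.3632, 0.3275, 0.1096]
tool_rot: [-0.0, 0.997, -0.081, 0.0]
contact_force: [-0.8, -0.7, -0.7]
gripper_width: 0.247
```

```bash
python3 -c "
from g import *
p=(.5535,.297,-.16)
delta((*pose(p,(-.098,0)),.1086),-.16)
C,im=shot('wrist','w_in1')
cv2.imwrite('pics/w_in1_b.png',cv2.resize(im,(800,600),interpolation=cv2.INTER_CUBIC))
C,im=shot('top','t_in1')
cv2.imwrite('pics/t_in1_b.png',cv2.resize(im[150:250,150:250],(600,600),interpolation=cv2.INTER_CUBIC))
"
```

```text
t 9.50 pos [0.3632 0.3275 0.1096] yaw -0.1621 tilt [0.0005 0.0002] w 0.247 F [-0.8 -0.7 -0.7]
 d [ 9.47 -0.04  0.11] rv [-0.0002 -0.0004 -0.0021] rows 1.893825181544808 0.014177156390417417
```

View pics/w_in1_b.png

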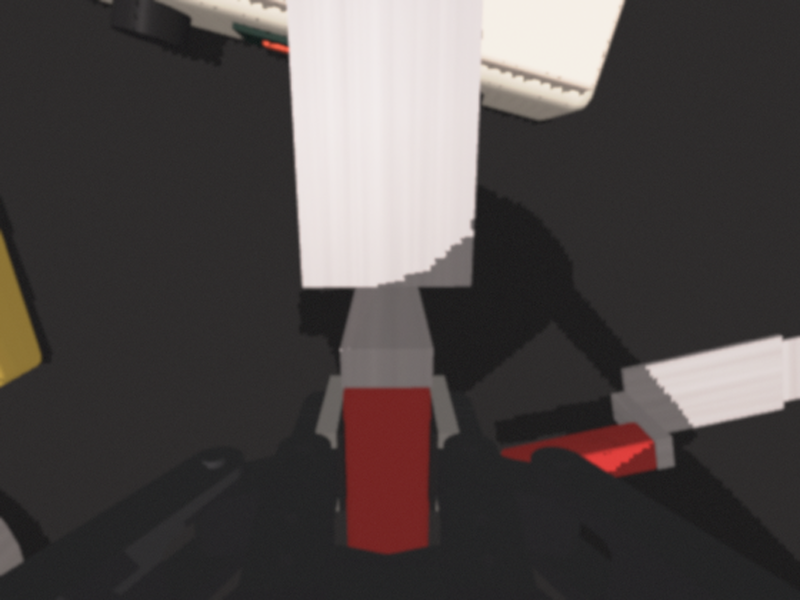

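View pics/t_in1_b.png

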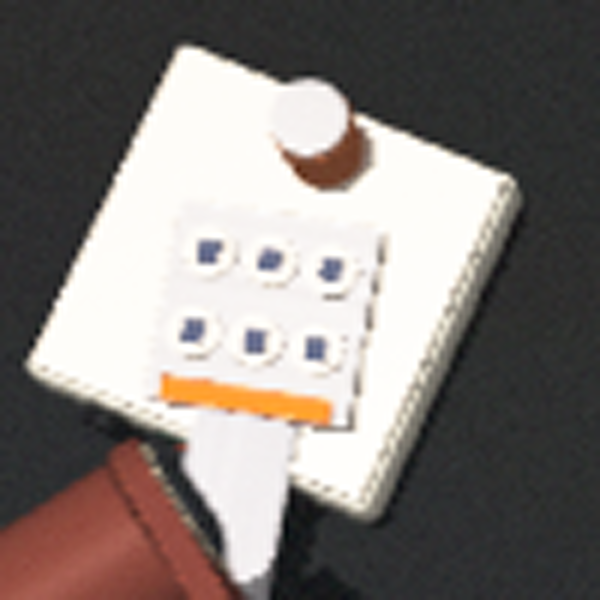

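play_rows(
  commands=[
    {"dx": 1, "dy": 0.3, "dz": 0.1, "rx": 0, "ry": 0, "rz": 0, "claw": 1},
    {"dx": 2.5, "dy": 0.4, "dz": 0.1, "rx": 0, "ry": 0, "rz": 0, "claw": 1},
    {"dx": 4, "dy": 0.4, "dz": 0.1, "rx": 0, "ry": 0, "rz": 0, "claw": 1},
    {"dx": 5, "dy": 0.4, "dz": 0.1, "rx": 0, "ry": 0, "rz": 0, "claw": 1},
    {"dx": 5, "dy": 0.4, "dz": 0.1, "rx": 0, "ry": 0, "rz": 0, "claw": 1},
  ],
)

```text
time: 10.1
tool_pos: [0.4121, 0.3154, 0.1084]
tool_rot: [-0.0, 0.997, -0.081, -0.0]
contact_force: [0.3, 0.7, -2.5]
gripper_width: 0.248
```

```bash
python3 -c "
from g import *
p=(.5535,.297,-.16)
delta((*pose(p,(-.098,-0.004)),.1086),-.16)
C,im=shot('wrist','w_in2')
cv2.imwrite('pics/w_in2_b.png',cv2.resize(im,(800,600),interpolation=cv2.INTER_CUBIC))
"
```

```text
t 10.10 pos [0.4121 0.3154 0.1084] yaw -0.1625 tilt [-0.0001  0.0001] w 0.248 F [ 0.3  0.7 -2.5]
 d [ 4.45 -0.05 -0.02] rv [-0.0001  0.0001 -0.0025] rows 0.8900647178467873 0.016905549624675054
```

View pics/w_in2_b.png

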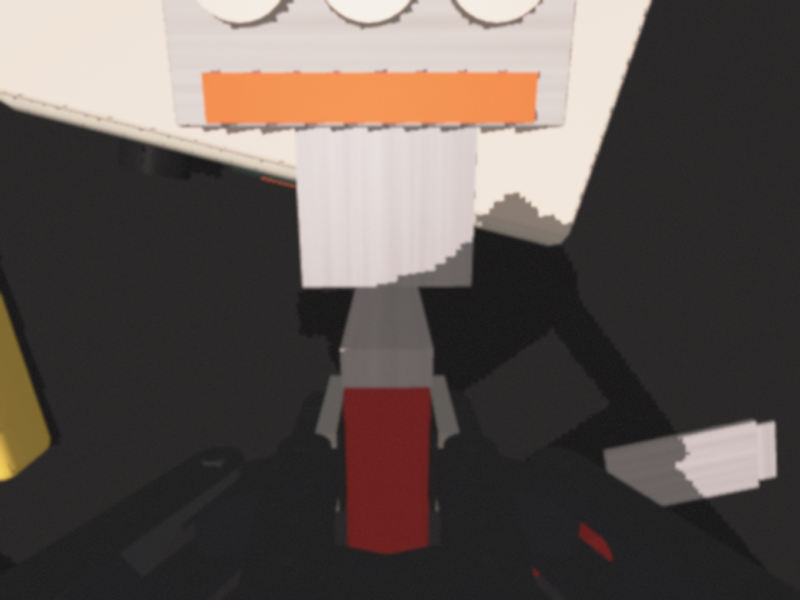

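```bash
cat >>g.py <<'E'
def intool(fn,pts,z,k=.7):
    C=ldcam('wrist',fn); s=pickle.load(open(f'pics/{fn}.pkl','rb'))
    P=unproj(C,[((x+.5)*k-.5,(y+.5)*k-.5) for x,y in pts],z)
    return P,(P-s['tool_pos'])@Rt(s)
E
python3 -c "
from g import *
P,T=intool('w_in2',[(178,125),(565,125)],.089)
print(P,T)
"
```

```text
[[0.50468574 0.36530706 0.089     ]
 [0.48554535 0.2484235  0.089     ]] [[ 0.08326808 -0.06425104  0.01943655]
 [ 0.0832937   0.05418932  0.01942878]]
```

play_rows(
  commands=[
    {"dx": 1, "dy": -0.3, "dz": 0, "rx": 0, "ry": 0, "rz": 0, "claw": 1},
    {"dx": 2.5, "dy": -0.45, "dz": 0, "rx": 0, "ry": 0, "rz": 0, "claw": 1},
    {"dx": 3.8, "dy": -0.45, "dz": 0, "rx": 0, "ry": 0, "rz": 0, "claw": 1},
    {"dx": 4.7, "dy": -0.45, "dz": 0, "rx": 0, "ry": 0, "rz": 0, "claw": 1},
    {"dx": 4.7, "dy": -0.45, "dz": 0, "rx": 0, "ry": 0, "rz": 0, "claw": 1},
  ],
)

```text
time: 10.65
tool_pos: [0.4598, 0.312, 0.1083]
tool_rot: [0.0, 0.997, -0.082, -0.0]
contact_force: [-0.3, -0.1, -1.2]
gripper_width: 0.25
```

```bash
python3 -c "
from g import *
p=(.5535,.297,-.16)
delta((*pose(p,(-.098,0)),.1086),-.16)
C,im=shot('wrist','w_in3')
cv2.imwrite('pics/w_in3_b.png',cv2.resize(im,(800,600),interpolation=cv2.INTER_CUBIC))
"
```

```text
t 10.65 pos [0.4598 0.312  0.1083] yaw -0.1634 tilt [-0.0006 -0.    ] w 0.250 F [-0.3 -0.1 -1.2]
 d [-0.31 -0.01 -0.03] rv [ 0.0001  0.0006 -0.0034] rows 0.061565509166965494 0.02286759870616361
```

View pics/w_in3_b.png

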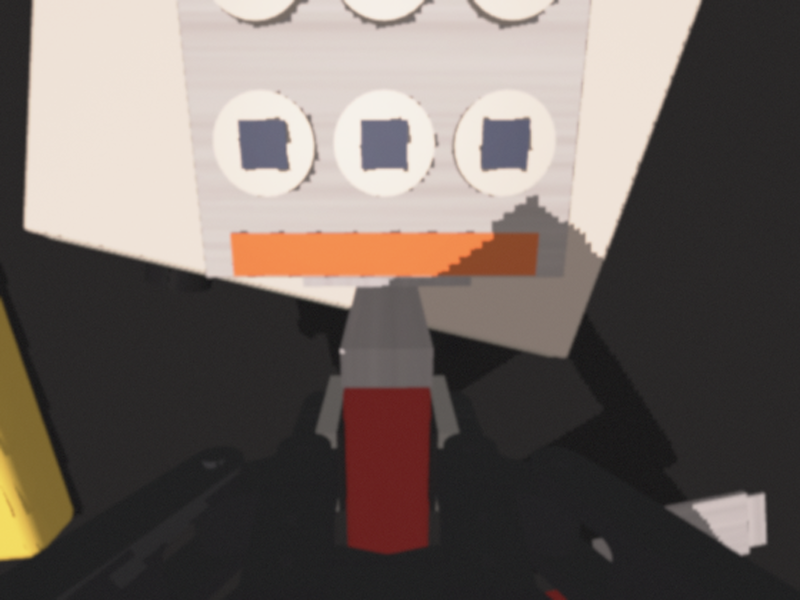

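The blade is fully in and centred: deck front edge from (206,277) to (565,277), just ahead of the riser. Now I'll lift gently.

play_rows(
  commands=[
    {"dx": 0, "dy": 0, "dz": -0.2, "rx": 0, "ry": 0, "rz": 0, "claw": 1},
    {"dx": 0, "dy": 0, "dz": -0.4, "rx": 0, "ry": 0, "rz": 0, "claw": 1},
    {"dx": 0, "dy": 0, "dz": -0.55, "rx": 0, "ry": 0, "rz": 0, "claw": 1},
    {"dx": 0, "dy": 0, "dz": -0.7, "rx": 0, "ry": 0, "rz": 0, "claw": 1},
    {"dx": 0, "dy": 0, "dz": -0.9, "rx": 0, "ry": 0, "rz": 0, "claw": 1},
  ],
)

```text
time: 11.2
tool_pos: [0.4581, 0.3119, 0.1165]
tool_rot: [0.0, 0.997, -0.081, -0.002]
contact_force: [0.7, -0.7, -4.3]
gripper_width: 0.249
```

play_rows(
  commands=[
    {"dx": 0, "dy": 0, "dz": -0.2, "rx": 0, "ry": 0, "rz": 0, "claw": 1},
    {"dx": 0, "dy": 0, "dz": -0.5, "rx": 0, "ry": 0, "rz": 0, "claw": 1},
    {"dx": 0, "dy": 0, "dz": -1, "rx": 0, "ry": 0, "rz": 0, "claw": 1},
    {"dx": 0, "dy": 0, "dz": -1.3, "rx": 0, "ry": 0, "rz": 0, "claw": 1},
    {"dx": 0, "dy": 0, "dz": -1.3, "rx": 0, "ry": 0, "rz": 0, "claw": 1},
  ],
)

```text
time: 11.7
tool_pos: [0.4587, 0.3122, 0.1305]
tool_rot: [0.0, 0.997, -0.081, -0.001]
contact_force: [-0.3, 0.2, -4.5]
gripper_width: 0.253
```

```bash
python3 -c "
from g import *
delta((.458,.312,.17),-.163)
C,im=shot('wrist','w_up')
cv2.imwrite('pics/w_up_b.png',cv2.resize(im,(800,600),interpolation=cv2.INTER_CUBIC))
C,im=shot('scene','s_up')
cv2.imwrite('pics/s_up_b.png',cv2.resize(im[120:245,290:440],(720,600),interpolation=cv2.INTER_CUBIC))
"
```

```text
t 11.70 pos [0.4587 0.3122 0.1305] yaw -0.1628 tilt [-0.0016  0.0001] w 0.253 F [-0.3  0.2 -4.5]
 d [-0.07  0.03 -3.95] rv [0.0002 0.0016 0.0002] rows 0.790410882270361 0.010946717994004382
```

View pics/w_up_b.png

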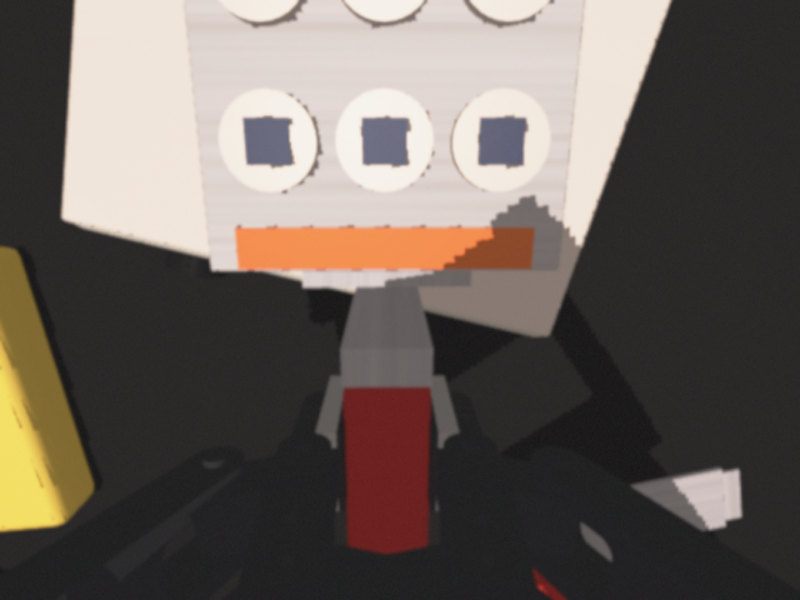

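View pics/s_up_b.png

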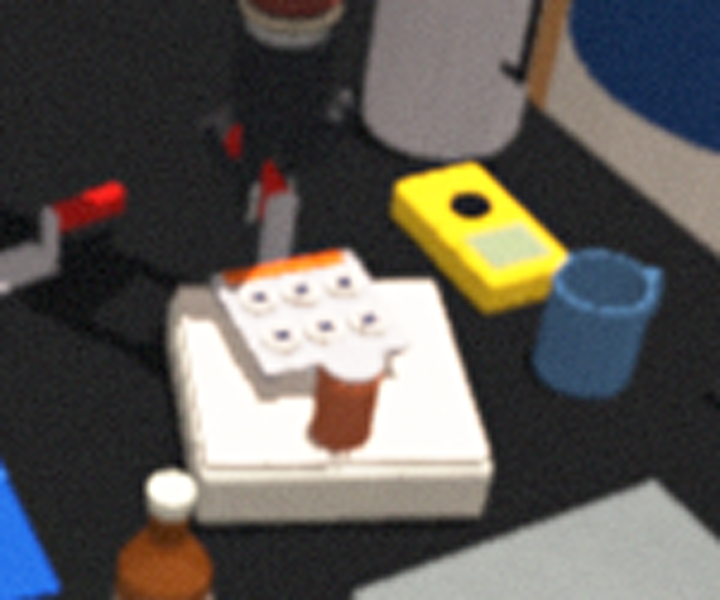

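```bash
python3 -c "
from g import *
P,T=intool('w_up',[(212,270),(558,270),(302,287),(471,286)],[.1059,.1059,.1009,.1009])
print(T)
T=T[:2]; c=T.mean(0); a=np.arctan2(T[1,1]-T[0,1],T[1,0]-T[0,0])-np.pi/2
print('carrier origin in tool x',c[0]+.06,'y',c[1],'yaw(tool)',a)
"
```

```text
[[ 0.03704001 -0.06020684  0.02451422]
 [ 0.03704396  0.05830603  0.02453653]
 [ 0.02982754 -0.03056163  0.0295315 ]
 [ 0.03019425  0.02964321  0.02954224]]
carrier origin in tool x 0.09704198567453451 y -0.0009504041599432446 yaw(tool) -3.32756543575119e-05
```

play_rows(
  commands=[
    {"dx": 0, "dy": 0, "dz": -0.5, "rx": 0, "ry": 0.0016, "rz": 0, "claw": 1},
    {"dx": 0, "dy": 0, "dz": -1.5, "rx": 0, "ry": 0.0016, "rz": 0, "claw": 1},
    {"dx": -0.4, "dy": 0, "dz": -3, "rx": 0, "ry": 0.0016, "rz": 0, "claw": 1},
    {"dx": -1, "dy": 0, "dz": -4.5, "rx": 0, "ry": 0.0016, "rz": 0, "claw": 1},
    {"dx": -2, "dy": 0.2, "dz": -5.5, "rx": 0, "ry": 0.0016, "rz": 0, "claw": 1},
  ],
)

```text
time: 12.3
tool_pos: [0.4389, 0.3139, 0.1878]
tool_rot: [-0.001, 0.997, -0.081, 0.001]
contact_force: [-0.5, 0.1, -4.3]
gripper_width: 0.244
```

```bash
cat >>g.py <<'E'
def path(wps,step,n=5):
    """from current pose through wps [(x,y,z,yaw)], step m/row, prints n rows"""
    s=monitor.state(); R0=Rt(s); p0=np.array([*s['tool_pos'],np.arctan2(R0[1,0],R0[0,0])])
    W=np.array([p0,*wps]); L=np.r_[0,np.cumsum(np.linalg.norm(np.diff(W[:,:3],axis=0),axis=1))]
    print('now',p0.round(4),'tilt',R0[:2,2].round(4),'F',s['contact_force'].round(1),'left',L[-1].round(3))
    for i in range(1,n+1):
        w=np.array([np.interp(min(step*i,L[-1]),L,W[:,j]) for j in range(4)])
        d=R0.T@(w[:3]-s['tool_pos'])*100; rv=Rn.from_matrix(R0.T@down(w[3])).as_rotvec()
        print(' ',d.round(2),rv.round(3))
E
python3 -c "
from g import *
path([(.41,.25,.19,-.15),(.40,0,.19,.05),(.41,-.25,.19,.28),(.42,-.3605,.19,.3625)],.02)
"
```

```text
now [ 0.4389  0.3139  0.1878 -0.163 ] tilt [0.0021 0.001 ] F [-0.5  0.1 -4.3] left 0.682
  [-0.52  1.93 -0.07] [-0.001 -0.002 -0.004]
  [-1.03  3.86 -0.13] [-0.001 -0.002 -0.007]
  [-1.55  5.79 -0.2 ] [-0.001 -0.002 -0.011]
  [-1.69  7.75 -0.23] [-0.001 -0.002 -0.021]
  [-1.45  9.73 -0.23] [-0.001 -0.002 -0.037]
```

play_rows(
  commands=[
    {"dx": -1, "dy": 0.7, "dz": 0, "rx": 0, "ry": 0, "rz": -0.005, "claw": 1},
    {"dx": -1.8, "dy": 2, "dz": -0.2, "rx": 0, "ry": 0, "rz": -0.01, "claw": 1},
    {"dx": -2.2, "dy": 3.6, "dz": -0.2, "rx": 0, "ry": 0, "rz": -0.015, "claw": 1},
    {"dx": -2.3, "dy": 5.4, "dz": -0.2, "rx": 0, "ry": 0, "rz": -0.025, "claw": 1},
    {"dx": -2.3, "dy": 7.3, "dz": -0.2, "rx": 0, "ry": 0, "rz": -0.037, "claw": 1},
  ],
)

```text
time: 12.8
tool_pos: [0.4034, 0.2453, 0.1906]
tool_rot: [-0.001, 0.998, -0.062, 0.001]
contact_force: [-0.7, -0.5, -4.5]
gripper_width: 0.249
```

```bash
python3 -c "
from g import *
path([(.40,0,.19,.05),(.41,-.25,.19,.28),(.42,-.3605,.19,.3625)],.02)
"
```

```text
now [ 0.4034  0.2453  0.1906 -0.1244] tilt [0.0029 0.0014] F [-0.7 -0.5 -4.5] left 0.606
  [0.22 1.99 0.  ] [-0.002 -0.003 -0.014]
  [0.44 3.98 0.  ] [-0.002 -0.003 -0.028]
  [0.66 5.96 0.01] [-0.002 -0.003 -0.043]
  [0.88 7.95 0.01] [-0.002 -0.003 -0.057]
  [1.1  9.94 0.01] [-0.002 -0.003 -0.071]
```

play_rows(
  commands=[
    {"dx": 0.2, "dy": 2, "dz": 0, "rx": 0, "ry": -0.002, "rz": -0.014, "claw": 1},
    {"dx": 0.4, "dy": 4, "dz": 0, "rx": 0, "ry": -0.003, "rz": -0.028, "claw": 1},
    {"dx": 0.7, "dy": 6, "dz": 0, "rx": 0, "ry": -0.003, "rz": -0.043, "claw": 1},
    {"dx": 0.9, "dy": 8, "dz": 0, "rx": 0, "ry": -0.003, "rz": -0.057, "claw": 1},
    {"dx": 1.1, "dy": 10, "dz": 0, "rx": 0, "ry": -0.003, "rz": -0.071, "claw": 1},
  ],
)

```text
time: 13.3
tool_pos: [0.4012, 0.1441, 0.1913]
tool_rot: [-0.001, 1.0, -0.026, 0.0]
contact_force: [0.5, -0.4, -4.2]
gripper_width: 0.252
```

```bash
python3 -c "
from g import *
path([(.40,0,.19,.05),(.41,-.25,.19,.28),(.42,-.3605,.19,.3625)],.02)
"
```

```text
now [ 0.4012  0.1441  0.1913 -0.0522] tilt [0.001  0.0016] F [ 0.5 -0.4 -4.2] left 0.505
  [0.09 2.   0.02] [-0.002 -0.001 -0.014]
  [0.17 4.   0.03] [-0.002 -0.001 -0.028]
  [0.26 5.99 0.05] [-0.002 -0.001 -0.043]
  [0.35 7.99 0.06] [-0.002 -0.001 -0.057]
  [0.44 9.99 0.08] [-0.002 -0.001 -0.071]
```

play_rows(
  commands=[
    {"dx": 0.1, "dy": 2, "dz": 0, "rx": -0.001, "ry": 0, "rz": -0.014, "claw": 1},
    {"dx": 0.2, "dy": 4, "dz": 0, "rx": -0.002, "ry": 0, "rz": -0.028, "claw": 1},
    {"dx": 0.3, "dy": 6, "dz": 0, "rx": -0.002, "ry": 0, "rz": -0.043, "claw": 1},
    {"dx": 0.4, "dy": 8, "dz": 0, "rx": -0.002, "ry": 0, "rz": -0.057, "claw": 1},
    {"dx": 0.4, "dy": 10, "dz": 0, "rx": -0.002, "ry": 0, "rz": -0.071, "claw": 1},
  ],
)

```text
time: 13.8
tool_pos: [0.3995, 0.0434, 0.192]
tool_rot: [0.0, 1.0, 0.01, 0.001]
contact_force: [1.1, -0.2, -4.2]
gripper_width: 0.247
```

```bash
python3 -c "
from g import *
path([(.40,0,.19,.05),(.41,-.25,.19,.28),(.42,-.3605,.19,.3625)],.02)
"
```

```text
now [0.3995 0.0434 0.192  0.0198] tilt [ 0.0021 -0.0009] F [ 1.1 -0.2 -4.2] left 0.405
  [-0.01  2.    0.09] [ 0.001 -0.002 -0.014]
  [-0.03  4.    0.19] [ 0.001 -0.002 -0.028]
  [0.   5.99 0.21] [ 0.001 -0.002 -0.045]
  [0.04 7.99 0.21] [ 0.001 -0.002 -0.064]
  [0.08 9.99 0.21] [ 0.001 -0.002 -0.082]
```

play_rows(
  commands=[
    {"dx": 0, "dy": 2, "dz": 0.1, "rx": 0, "ry": -0.001, "rz": -0.014, "claw": 1},
    {"dx": 0, "dy": 4, "dz": 0.2, "rx": 0, "ry": -0.002, "rz": -0.028, "claw": 1},
    {"dx": 0, "dy": 6, "dz": 0.2, "rx": 0, "ry": -0.002, "rz": -0.045, "claw": 1},
    {"dx": 0, "dy": 8, "dz": 0.2, "rx": 0, "ry": -0.002, "rz": -0.064, "claw": 1},
    {"dx": 0, "dy": 10, "dz": 0.2, "rx": 0, "ry": -0.002, "rz": -0.083, "claw": 1},
  ],
)

```text
time: 14.3
tool_pos: [0.4009, -0.0571, 0.1909]
tool_rot: [0.001, 0.999, 0.052, 0.001]
contact_force: [0.1, 0.7, -5.2]
gripper_width: 0.251
```

```bash
python3 -c "
from g import *
path([(.41,-.25,.19,.28),(.42,-.3605,.19,.3625)],.02)
"
```

```text
now [ 0.4009 -0.0571  0.1909  0.104 ] tilt [ 0.0012 -0.002 ] F [ 0.1  0.7 -5.2] left 0.304
  [-0.11  2.    0.01] [ 0.002 -0.001 -0.018]
  [-0.23  3.99  0.03] [ 0.002 -0.001 -0.036]
  [-0.34  5.99  0.04] [ 0.002 -0.001 -0.055]
  [-0.46  7.99  0.05] [ 0.002 -0.001 -0.073]
  [-0.57  9.98  0.07] [ 0.002 -0.001 -0.091]
```

play_rows(
  commands=[
    {"dx": -0.1, "dy": 2, "dz": 0, "rx": 0.001, "ry": 0, "rz": -0.018, "claw": 1},
    {"dx": -0.2, "dy": 4, "dz": 0, "rx": 0.002, "ry": -0.001, "rz": -0.036, "claw": 1},
    {"dx": -0.3, "dy": 6, "dz": 0, "rx": 0.002, "ry": -0.001, "rz": -0.055, "claw": 1},
    {"dx": -0.5, "dy": 8, "dz": 0.1, "rx": 0.002, "ry": -0.001, "rz": -0.073, "claw": 1},
    {"dx": -0.6, "dy": 10, "dz": 0.1, "rx": 0.002, "ry": -0.001, "rz": -0.091, "claw": 1},
  ],
)

```text
time: 14.8
tool_pos: [0.4048, -0.1577, 0.1909]
tool_rot: [0.001, 0.995, 0.098, 0.0]
contact_force: [-0.1, 0.6, -4.3]
gripper_width: 0.247
```

```bash
python3 -c "
from g import *
path([(.41,-.25,.19,.28),(.42,-.3605,.19,.3625)],.02)
"
```

```text
now [ 0.4048 -0.1577  0.1909  0.1961] tilt [ 0.0003 -0.0014] F [-0.1  0.6 -4.3] left 0.203
  [-0.28  1.98  0.02] [ 0.001  0.    -0.018]
  [-0.56  3.96  0.04] [ 0.001  0.    -0.036]
  [-0.84  5.94  0.07] [ 0.001  0.    -0.054]
  [-1.12  7.92  0.09] [ 0.001  0.    -0.073]
  [-1.37  9.9   0.1 ] [ 0.001  0.    -0.09 ]
```

play_rows(
  commands=[
    {"dx": -0.3, "dy": 2, "dz": 0, "rx": 0.001, "ry": 0, "rz": -0.018, "claw": 1},
    {"dx": -0.6, "dy": 4, "dz": 0, "rx": 0.001, "ry": 0, "rz": -0.036, "claw": 1},
    {"dx": -0.8, "dy": 6, "dz": 0, "rx": 0.001, "ry": 0, "rz": -0.054, "claw": 1},
    {"dx": -1.1, "dy": 8, "dz": 0.1, "rx": 0.001, "ry": 0, "rz": -0.073, "claw": 1},
    {"dx": -1.4, "dy": 10, "dz": 0.1, "rx": 0.001, "ry": 0, "rz": -0.09, "claw": 1},
  ],
)

```text
time: 15.3
tool_pos: [0.4102, -0.259, 0.1909]
tool_rot: [0.001, 0.99, 0.143, -0.0]
contact_force: [0.5, 0.2, -4.1]
gripper_width: 0.253
```

```bash
python3 -c "
from g import *
path([(.42,-.3605,.19,.3625)],.02,7)
"
```

```text
now [ 0.4102 -0.259   0.1909  0.2873] tilt [ 0.0001 -0.0019] F [ 0.5  0.2 -4.1] left 0.102
  [-0.38  1.96  0.02] [ 0.002  0.    -0.015]
  [-0.76  3.93  0.04] [ 0.002  0.    -0.029]
  [-1.14  5.89  0.07] [ 0.002  0.    -0.044]
  [-1.52  7.85  0.09] [ 0.002  0.    -0.059]
  [-1.9   9.82  0.11] [ 0.002  0.    -0.074]
  [-1.94 10.01  0.11] [ 0.002  0.    -0.075]
  [-1.94 10.01  0.11] [ 0.002  0.    -0.075]
```

play_rows(
  commands=[
    {"dx": -0.4, "dy": 2, "dz": 0, "rx": 0.001, "ry": 0, "rz": -0.015, "claw": 1},
    {"dx": -0.8, "dy": 3.9, "dz": 0, "rx": 0.002, "ry": 0, "rz": -0.03, "claw": 1},
    {"dx": -1.1, "dy": 5.7, "dz": 0, "rx": 0.002, "ry": 0, "rz": -0.044, "claw": 1},
    {"dx": -1.4, "dy": 7.4, "dz": 0.1, "rx": 0.002, "ry": 0, "rz": -0.058, "claw": 1},
    {"dx": -1.6, "dy": 8.8, "dz": 0.1, "rx": 0.002, "ry": 0, "rz": -0.07, "claw": 1},
  ],
)

```text
time: 15.8
tool_pos: [0.4197, -0.3486, 0.191]
tool_rot: [0.001, 0.984, 0.178, -0.0]
contact_force: [-1.2, 1.3, -3.6]
gripper_width: 0.25
```

```bash
python3 -c "
from g import *
d=(.5406,-.3257,.3625)
t=pose(d,(-.097,-.001)); print(t)
path([(*t,.15,.3625)],.015,5)
"
```

```text
[ 0.45025833 -0.36103246]
now [ 0.4197 -0.3486  0.191   0.358 ] tilt [-0.0004 -0.0014] F [-1.2  1.3 -3.6] left 0.053
  [0.69 0.64 1.17] [ 0.001  0.001 -0.001]
  [1.39 1.27 2.34] [ 0.001  0.001 -0.003]
  [2.08 1.91 3.51] [ 0.001  0.001 -0.004]
  [2.43 2.23 4.1 ] [ 0.001  0.001 -0.005]
  [2.43 2.23 4.1 ] [ 0.001  0.001 -0.005]
```

play_rows(
  commands=[
    {"dx": 0.8, "dy": 0.8, "dz": 0.8, "rx": 0.001, "ry": 0, "rz": -0.002, "claw": 1},
    {"dx": 1.7, "dy": 1.6, "dz": 2, "rx": 0.001, "ry": 0, "rz": -0.004, "claw": 1},
    {"dx": 2.3, "dy": 2.1, "dz": 3.5, "rx": 0.001, "ry": 0, "rz": -0.005, "claw": 1},
    {"dx": 2.4, "dy": 2.2, "dz": 5, "rx": 0.001, "ry": 0, "rz": -0.005, "claw": 1},
    {"dx": 2.4, "dy": 2.2, "dz": 6, "rx": 0.001, "ry": 0, "rz": -0.005, "claw": 1},
  ],
)

```text
time: 16.3
tool_pos: [0.4494, -0.3602, 0.1296]
tool_rot: [-0.0, 0.984, 0.181, -0.001]
contact_force: [-0.4, 0.1, -4.3]
gripper_width: 0.249
```

play_rows(
  commands=[
    {"dx": 0, "dy": 0, "dz": 0, "rx": 0, "ry": 0, "rz": 0, "claw": 1},
    {"dx": 0, "dy": 0, "dz": 0, "rx": 0, "ry": 0, "rz": 0, "claw": 1},
    {"dx": 0, "dy": 0, "dz": 0, "rx": 0, "ry": 0, "rz": 0, "claw": 1},
  ],
)

```text
time: 16.6
tool_pos: [0.4496, -0.3605, 0.1307]
tool_rot: [0.0, 0.984, 0.181, -0.001]
contact_force: [0.3, -0.1, -3.7]
gripper_width: 0.247
```

```bash
python3 -c "
from g import *
delta((.4503,-.3610,.13),.3625)
C,im=shot('wrist','w_d1')
cv2.imwrite('pics/w_d1_b.png',cv2.resize(im,(800,600),interpolation=cv2.INTER_CUBIC))
C,im=shot('top','t_d1')
cv2.imwrite('pics/t_d1_b.png',cv2.resize(im[155:255,325:425],(600,600),interpolation=cv2.INTER_CUBIC))
"
```

```text
t 16.60 pos [ 0.4496 -0.3605  0.1307] yaw 0.3637 tilt [-0.0014 -0.0007] w 0.247 F [ 0.3 -0.1 -3.7]
 d [0.05 0.07 0.07] rv [0.0001 0.0015 0.0012] rows 0.022067659801745944 0.012899257111862145
```

View pics/w_d1_b.png

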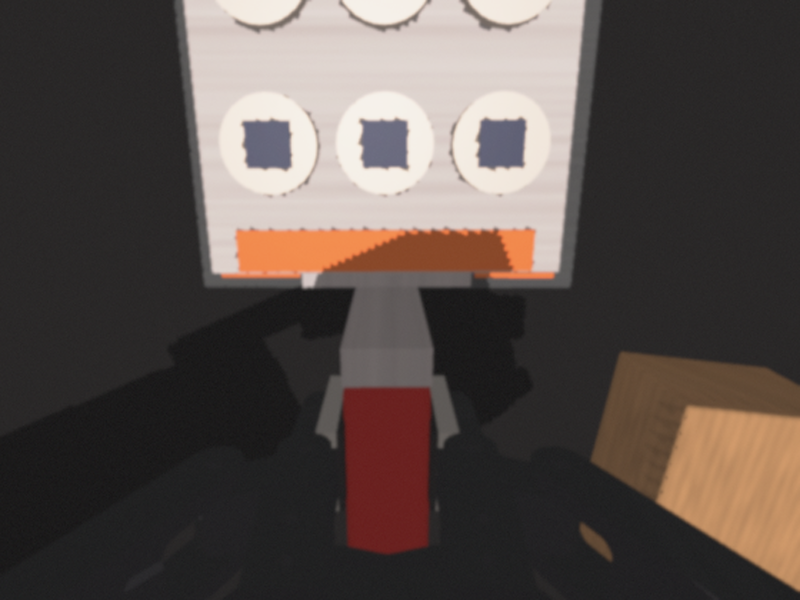

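View pics/t_d1_b.png

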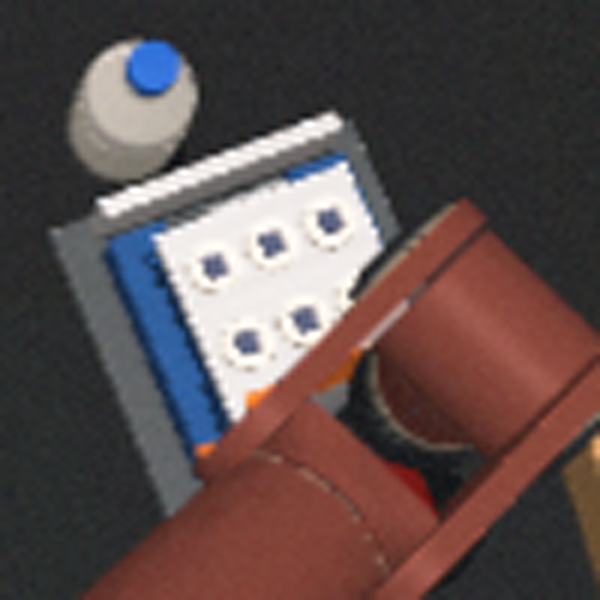

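The wrist view shows the deck front edge at (212–559, 272), the orange cheek ends just ahead of it at (221–554, 277), and the dock base front corners at (205,287) and (571,287).

```bash
python3 - <<'E'
from g import *
im=cv2.imread('pics/w_d1.png'); cv2.imwrite('pics/w_d1_z.png',cv2.resize(im[170:210,130:410],(800,114),interpolation=cv2.INTER_CUBIC).repeat(1,0))
zt=.1307
P,T=intool('w_d1',[(212,272),(559,272),(221,278),(554,278),(205,287),(571,287)],[zt-.0246]*2+[.05]*2+[.012]*2)
print(T.round(4)); print('car y',T[:2].mean(0),'cheek',T[2:4].mean(0),'base',T[4:].mean(0))
c=T[:2].mean(0)+[.06,0,0]
for nm,q,off in (('cheek',T[2:4],.077),('base',T[4:],.0905)):
    a=np.arctan2(*( (q[1]-q[0])[[0,1]]));m=q.mean(0); print(nm,'yaw err',a,'dock origin in tool',m[0]+off,m[1],'need move',(m[0]+off-c[0])*100,(m[1]-c[1])*100)
E
```

```text
[[ 0.0366 -0.0606  0.0245]
 [ 0.0366  0.0584  0.0245]
 [ 0.0218 -0.077   0.0806]
 [ 0.0218  0.0762  0.0806]
 [ 0.0082 -0.0991  0.1186]
 [ 0.0083  0.099   0.1187]]
car y [ 0.0366035  -0.00111657  0.02450615] cheek [ 0.02183328 -0.00036971  0.08062904] base [ 8.26962917e-03 -5.60629475e-05  1.18649990e-01]
cheek yaw err 0.000208362078721323 dock origin in tool 0.09883327596732086 -0.000369710857286043 need move 0.22297776445653478 0.07468588211364535
base yaw err 0.00020915798989022254 dock origin in tool 0.09876962916718254 -5.606294754583602e-05 need move 0.21661308444270305 0.10605067308766605
```

View pics/w_d1_z.png

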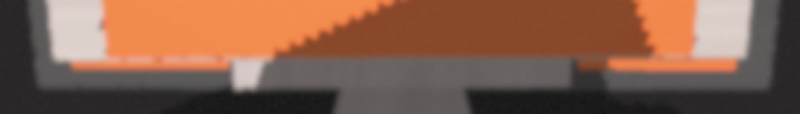

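play_rows(
  commands=[
    {"dx": 0.1, "dy": 0.05, "dz": 0.5, "rx": 0, "ry": 0.0014, "rz": 0.001, "claw": 1},
    {"dx": 0.15, "dy": 0.08, "dz": 1.3, "rx": 0, "ry": 0.0014, "rz": 0.001, "claw": 1},
    {"dx": 0.15, "dy": 0.08, "dz": 2.1, "rx": 0, "ry": 0.0014, "rz": 0.001, "claw": 1},
    {"dx": 0.15, "dy": 0.08, "dz": 2.7, "rx": 0, "ry": 0.0014, "rz": 0.001, "claw": 1},
    {"dx": 0.15, "dy": 0.08, "dz": 3, "rx": 0, "ry": 0.0014, "rz": 0.001, "claw": 1},
  ],
)

```text
time: 17.2
tool_pos: [0.4507, -0.3602, 0.0992]
tool_rot: [-0.001, 0.984, 0.18, -0.001]
contact_force: [-0.5, 0.2, -4.2]
gripper_width: 0.253
```

play_rows(
  commands=[
    {"dx": 0, "dy": 0, "dz": 0, "rx": 0, "ry": 0, "rz": 0, "claw": 1},
    {"dx": 0, "dy": 0, "dz": 0, "rx": 0, "ry": 0, "rz": 0, "claw": 1},
  ],
)

```text
time: 17.4
tool_pos: [0.4506, -0.3601, 0.0989]
tool_rot: [-0.001, 0.984, 0.18, -0.001]
contact_force: [-0.2, 0.3, -4.6]
gripper_width: 0.246
```

```bash
python3 - <<'E'
from g import *
delta((.4507,-.361,.0796),.3625)
C,im=shot('wrist','w_d2')
cv2.imwrite('pics/w_d2_b.png',cv2.resize(im,(800,600),interpolation=cv2.INTER_CUBIC))
E
```

```text
t 17.40 pos [ 0.4506 -0.3601  0.0989] yaw 0.3626 tilt [-0.0019  0.0017] w 0.246 F [-0.2  0.3 -4.6]
 d [-0.02  0.09  1.93] rv [-0.0023  0.0012  0.0001] rows 0.38546944199717026 0.017426714205087658
```

View pics/w_d2_b.png

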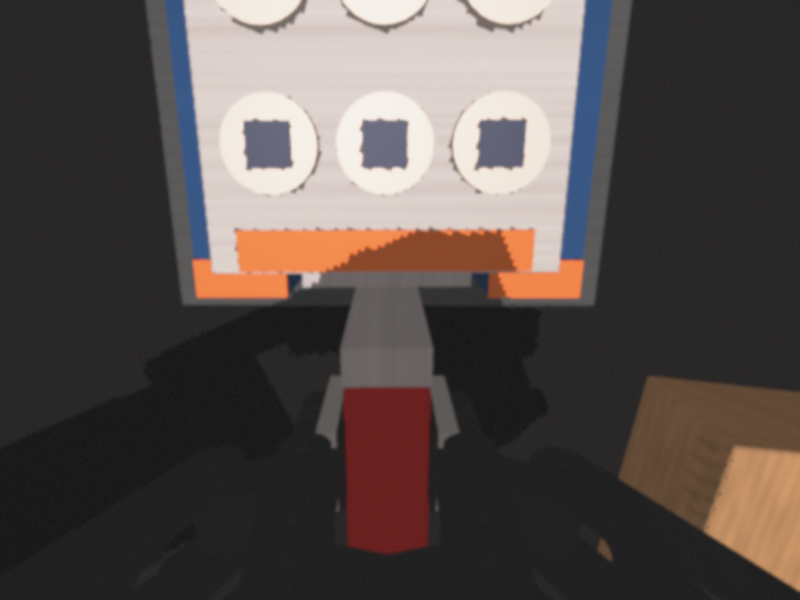

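```bash
python3 - <<'E'
from g import *
zt=.0989
P,T=intool('w_d2',[(212,272),(559,272),(195,298),(583,298),(288,298),(490,298),(183,304),(595,304)],[zt-.0246]*2+[.05]*4+[.012]*2)
print(T.round(4))
c=T[:2].mean(0)+[.06,0,0]
for nm,q,off in (('outer',T[2:4],.077),('inner',T[4:6],.077),('base',T[6:],.0905)):
    a=np.arctan2(*( (q[1]-q[0])[[0,1]]));m=q.mean(0); print(nm,'yaw',a,'need move',(m[0]+off-c[0])*100,(m[1]-c[1])*100)
E
```

```text
[[ 0.0366 -0.0607  0.0246]
 [ 0.0366  0.0583  0.0244]
 [ 0.0208 -0.0773  0.049 ]
 [ 0.0209  0.0775  0.0486]
 [ 0.0208 -0.0401  0.0489]
 [ 0.0209  0.0405  0.0487]
 [ 0.0076 -0.0987  0.0871]
 [ 0.0078  0.0992  0.0866]]
outer yaw 0.0008692602619247989 need move 0.124582938885337 0.12907769422960713
inner yaw 0.0008692678162422805 need move 0.12452946926874986 0.13478639394967318
base yaw 0.0009018158783885382 need move 0.15596845652626756 0.14272538848475075
```

play_rows(
  commands=[
    {"dx": 0.05, "dy": 0.1, "dz": 0.2, "rx": -0.002, "ry": 0.001, "rz": 0, "claw": 1},
    {"dx": 0.08, "dy": 0.12, "dz": 0.5, "rx": -0.002, "ry": 0.001, "rz": 0, "claw": 1},
    {"dx": 0.08, "dy": 0.12, "dz": 0.8, "rx": -0.002, "ry": 0.001, "rz": 0, "claw": 1},
    {"dx": 0.08, "dy": 0.12, "dz": 1.1, "rx": -0.002, "ry": 0.001, "rz": 0, "claw": 1},
    {"dx": 0.08, "dy": 0.12, "dz": 1.2, "rx": -0.002, "ry": 0.001, "rz": 0, "claw": 1},
  ],
)

```text
time: 17.95
tool_pos: [0.4516, -0.3608, 0.0865]
tool_rot: [-0.0, 0.984, 0.18, -0.0]
contact_force: [-0.3, 0.8, -4.3]
gripper_width: 0.252
```

```bash
python3 - <<'E'
from g import *
delta((.4507,-.361,.0796),.3625)
C,im=shot('wrist','w_d3')
cv2.imwrite('pics/w_d3_b.png',cv2.resize(im,(800,600),interpolation=cv2.INTER_CUBIC))
E
```

```text
t 17.95 pos [ 0.4516 -0.3608  0.0865] yaw 0.3626 tilt [-0.0006  0.0005] w 0.252 F [-0.3  0.8 -4.3]
 d [-0.09 -0.02  0.69] rv [-0.0007  0.0004  0.0001] rows 0.13966456942997207 0.005099705945818149
```

View pics/w_d3_b.png

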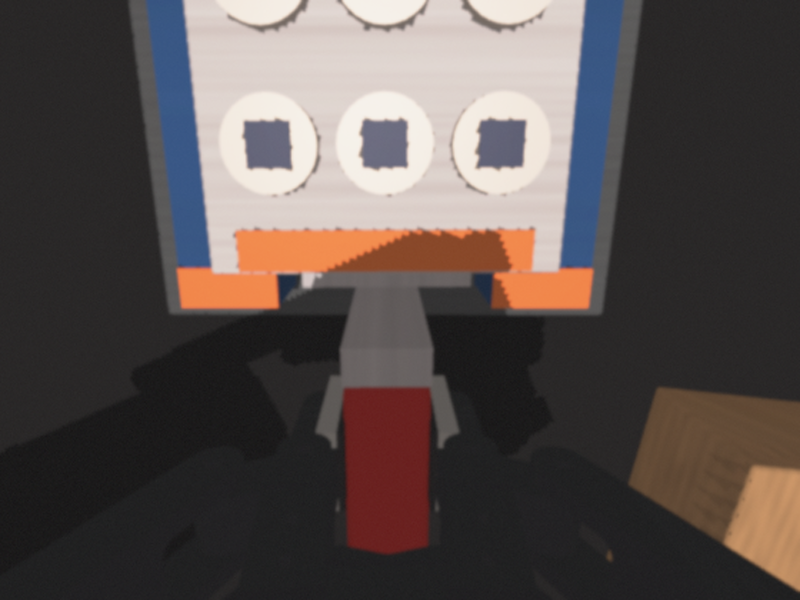

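No contact, and the lug tips are 7 mm into the notches. I'll lower the rest of the way.

play_rows(
  commands=[
    {"dx": 0, "dy": 0, "dz": 0.2, "rx": 0, "ry": 0, "rz": 0, "claw": 1},
    {"dx": 0, "dy": 0, "dz": 0.4, "rx": 0, "ry": 0, "rz": 0, "claw": 1},
    {"dx": 0, "dy": 0, "dz": 0.6, "rx": 0, "ry": 0, "rz": 0, "claw": 1},
    {"dx": 0, "dy": 0, "dz": 0.7, "rx": 0, "ry": 0, "rz": 0, "claw": 1},
    {"dx": 0, "dy": 0, "dz": 0.8, "rx": 0, "ry": 0, "rz": 0, "claw": 1},
  ],
)

```text
time: 18.5
tool_pos: [0.452, -0.3611, 0.0789]
tool_rot: [0.0, 0.984, 0.18, 0.0]
contact_force: [-0.6, -0.2, -1.7]
gripper_width: 0.25
```

play_rows(
  commands=[
    {"dx": 0, "dy": 0, "dz": 0.2, "rx": 0, "ry": 0, "rz": 0, "claw": 1},
    {"dx": 0, "dy": 0, "dz": 0.5, "rx": 0, "ry": 0, "rz": 0, "claw": 1},
    {"dx": 0, "dy": 0, "dz": 0.8, "rx": 0, "ry": 0, "rz": 0, "claw": 1},
    {"dx": 0, "dy": 0, "dz": 0.9, "rx": 0, "ry": 0, "rz": 0, "claw": 1},
    {"dx": 0, "dy": 0, "dz": 0.9, "rx": 0, "ry": 0, "rz": 0, "claw": 1},
  ],
)

```text
time: 19.0
tool_pos: [0.4519, -0.3609, 0.0696]
tool_rot: [-0.0, 0.984, 0.18, 0.0]
contact_force: [-0.0, -0.6, -1.5]
gripper_width: 0.246
```

```bash
python3 - <<'E'
from g import *
delta((.4507,-.361,.0796),.3625)
C,im=shot('wrist','w_d4')
cv2.imwrite('pics/w_d4_b.png',cv2.resize(im,(800,600),interpolation=cv2.INTER_CUBIC))
E
```

```text
t 19.00 pos [ 0.4519 -0.3609  0.0696] yaw 0.3625 tilt [0.0002 0.0004] w 0.246 F [-0.  -0.6 -1.5]
 d [-0.12 -0.04 -1.  ] rv [-0.0003 -0.0003  0.    ] rows 0.20137071753822844 0.003023164039961748
```

View pics/w_d4_b.png

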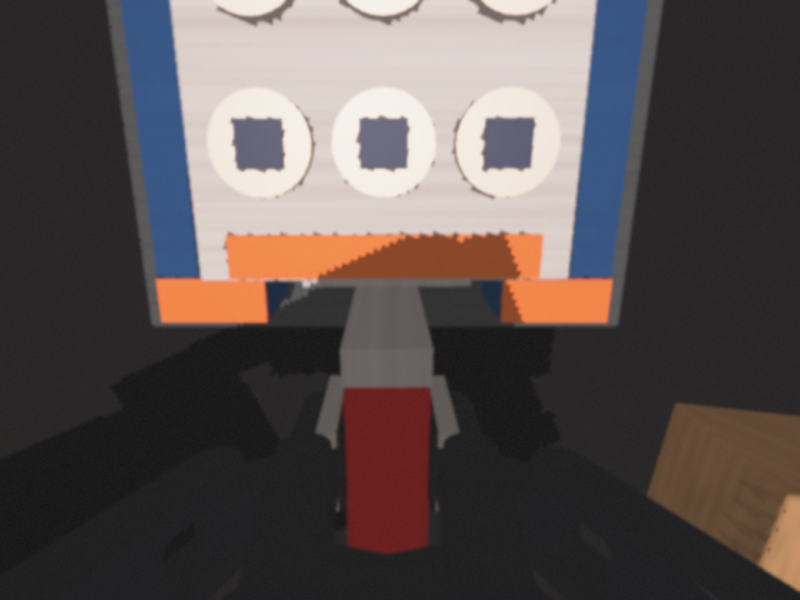

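```bash
python3 - <<'E'
from g import *
P,T=intool('w_d4',[(201,279),(572,279),(676,403),(760,575),(650,490)],[.055,.055,.07,.07,0.0])
print(P.round(3));print(T.round(4))
E
```

```text
[[ 0.464 -0.291  0.055]
 [ 0.507 -0.403  0.055]
 [ 0.484 -0.446  0.07 ]
 [ 0.435 -0.508  0.07 ]
 [ 0.42  -0.513  0.   ]]
[[ 0.0364 -0.0609  0.0146]
 [ 0.0364  0.0593  0.0146]
 [-0.0002  0.0907 -0.0004]
 [-0.0677  0.1318 -0.0005]
 [-0.084   0.1308  0.0695]]
```

Deck width measures 120.2 mm at seat height and the load has left the wrist, so the carrier is seated. Drawing the blade out.

play_rows(
  commands=[
    {"dx": -0.8, "dy": 0, "dz": 0, "rx": 0, "ry": 0, "rz": 0, "claw": 1},
    {"dx": -2, "dy": 0, "dz": 0, "rx": 0, "ry": 0, "rz": 0, "claw": 1},
    {"dx": -3.5, "dy": 0, "dz": 0, "rx": 0, "ry": 0, "rz": 0, "claw": 1},
    {"dx": -5, "dy": 0, "dz": 0, "rx": 0, "ry": 0, "rz": 0, "claw": 1},
    {"dx": -6.5, "dy": 0, "dz": 0, "rx": 0, "ry": 0, "rz": 0, "claw": 1},
  ],
)

```text
time: 19.55
tool_pos: [0.3896, -0.3846, 0.0698]
tool_rot: [-0.0, 0.984, 0.18, 0.0]
contact_force: [0.4, -0.1, -2.4]
gripper_width: 0.25
```

play_rows(
  commands=[
    {"dx": -1.5, "dy": 0, "dz": 0, "rx": 0, "ry": 0, "rz": 0, "claw": 1},
    {"dx": -3.5, "dy": 0, "dz": 0, "rx": 0, "ry": 0, "rz": 0, "claw": 1},
    {"dx": -5.5, "dy": 0, "dz": 0, "rx": 0, "ry": 0, "rz": 0, "claw": 1},
    {"dx": -7.5, "dy": 0, "dz": 0, "rx": 0, "ry": 0, "rz": 0, "claw": 1},
    {"dx": -8, "dy": 0, "dz": 0, "rx": 0, "ry": 0, "rz": 0, "claw": 1},
  ],
)

```text
time: 20.05
tool_pos: [0.3126, -0.4137, 0.0697]
tool_rot: [0.0, 0.984, 0.179, -0.0]
contact_force: [-0.8, -0.5, -2.0]
gripper_width: 0.247
```

```bash
python3 - <<'E'
from g import *
delta((.4507,-.361,.0796),.3625)
C,im=shot('top','t_out')
cv2.imwrite('pics/t_out_b.png',cv2.resize(im[155:255,325:425],(600,600),interpolation=cv2.INTER_CUBIC))
E
```

```text
t 20.05 pos [ 0.3126 -0.4137  0.0697] yaw 0.3593 tilt [-0.0002 -0.0001] w 0.247 F [-0.8 -0.5 -2. ]
 d [14.78 -0.07 -0.99] rv [-0.      0.0002 -0.0032] rows 2.962504114643321 0.021197566049499638
```

View pics/t_out_b.png

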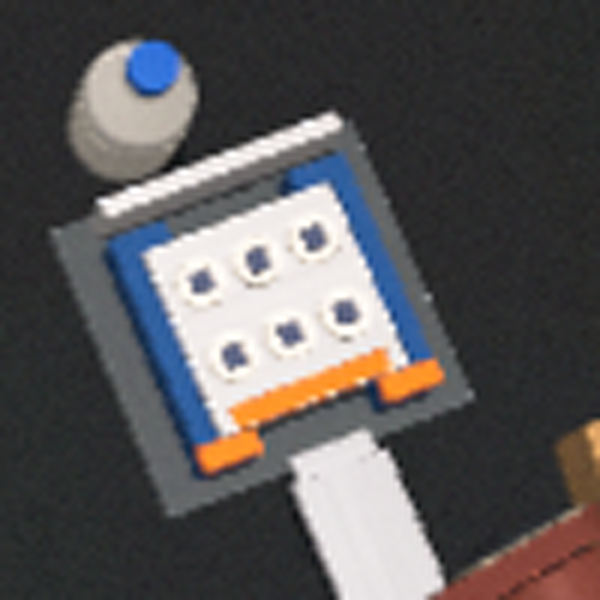

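play_rows(
  commands=[
    {"dx": -1, "dy": 0, "dz": -1.5, "rx": 0, "ry": 0, "rz": 0, "claw": 1},
    {"dx": -1.5, "dy": -0.5, "dz": -4.5, "rx": 0, "ry": 0, "rz": 0, "claw": 1},
    {"dx": -1.5, "dy": -2, "dz": -8, "rx": 0, "ry": 0, "rz": 0.02, "claw": 1},
    {"dx": -1.5, "dy": -5, "dz": -11, "rx": 0, "ry": 0, "rz": 0.05, "claw": 1},
    {"dx": -1, "dy": -9, "dz": -13, "rx": 0, "ry": 0, "rz": 0.1, "claw": 1},
  ],
)

```text
time: 20.6
tool_pos: [0.2721, -0.3338, 0.2042]
tool_rot: [0.003, 0.992, 0.128, 0.001]
contact_force: [0.4, 0.9, -1.3]
gripper_width: 0.246
```

```bash
python3 - <<'E'
from g import *
path([(.4671,-.0053,.20,-.126)],.04,9)
E
```

```text
now [ 0.2721 -0.3338  0.2042  0.257 ] tilt [ 0.0025 -0.0047] F [ 0.4  0.9 -1.3] left 0.382
  [ 2.85 -2.81  0.03] [ 0.005 -0.001  0.04 ]
  [ 5.7  -5.62  0.06] [ 0.005 -0.001  0.08 ]
  [ 8.55 -8.42  0.1 ] [ 0.005 -0.002  0.12 ]
  [ 11.39 -11.23   0.13] [ 0.005 -0.002  0.16 ]
  [ 14.24 -14.04   0.16] [ 0.005 -0.002  0.201]
  [ 17.09 -16.85   0.19] [ 0.005 -0.002  0.241]
  [ 19.94 -19.65   0.23] [ 0.005 -0.002  0.281]
  [ 22.79 -22.46   0.26] [ 0.005 -0.002  0.321]
  [ 25.64 -25.27   0.29] [ 0.005 -0.002  0.361]
```

play_rows(
  commands=[
    {"dx": 2.8, "dy": -2.8, "dz": 0, "rx": 0.003, "ry": -0.001, "rz": 0.04, "claw": 1},
    {"dx": 5.7, "dy": -5.6, "dz": 0, "rx": 0.005, "ry": -0.002, "rz": 0.08, "claw": 1},
    {"dx": 8.5, "dy": -8.4, "dz": 0.1, "rx": 0.005, "ry": -0.002, "rz": 0.12, "claw": 1},
    {"dx": 11.4, "dy": -11.2, "dz": 0.1, "rx": 0.005, "ry": -0.002, "rz": 0.16, "claw": 1},
    {"dx": 14.2, "dy": -14, "dz": 0.2, "rx": 0.005, "ry": -0.002, "rz": 0.2, "claw": 1},
  ],
)

```text
time: 21.1
tool_pos: [0.3747, -0.1609, 0.2032]
tool_rot: [0.001, 1.0, 0.028, 0.001]
contact_force: [1.6, -1.0, -2.3]
gripper_width: 0.249
```

```bash
python3 - <<'E'
from g import *
path([(.4671,-.0053,.17,-.126)],.04,5)
E
```

```text
now [ 0.3747 -0.1609  0.2032  0.0559] tilt [ 0.002  -0.0015] F [ 1.6 -1.  -2.3] left 0.184
  [ 2.19 -3.27  0.72] [ 0.002 -0.002  0.04 ]
  [ 4.39 -6.53  1.44] [ 0.002 -0.002  0.079]
  [ 6.58 -9.8   2.16] [ 0.002 -0.002  0.119]
  [  8.78 -13.06   2.89] [ 0.001 -0.002  0.158]
  [ 10.09 -15.02   3.32] [ 0.001 -0.002  0.182]
```

play_rows(
  commands=[
    {"dx": 2.2, "dy": -3.3, "dz": 0.7, "rx": 0.002, "ry": -0.002, "rz": 0.04, "claw": 1},
    {"dx": 4.4, "dy": -6.5, "dz": 1.5, "rx": 0.002, "ry": -0.002, "rz": 0.08, "claw": 1},
    {"dx": 6.6, "dy": -9.8, "dz": 3, "rx": 0.002, "ry": -0.002, "rz": 0.12, "claw": 1},
    {"dx": 8.8, "dy": -13, "dz": 5.5, "rx": 0.002, "ry": -0.002, "rz": 0.16, "claw": 1},
    {"dx": 10.1, "dy": -15, "dz": 8, "rx": 0.001, "ry": -0.002, "rz": 0.182, "claw": 1},
  ],
)

```text
time: 21.6
tool_pos: [0.469, -0.0033, 0.1244]
tool_rot: [0.0, 0.998, -0.062, 0.002]
contact_force: [-0.3, -0.8, -2.1]
gripper_width: 0.251
```

play_rows(
  commands=[
    {"dx": 0, "dy": 0, "dz": 2.5, "rx": 0, "ry": 0, "rz": 0, "claw": 1},
    {"dx": 0, "dy": 0, "dz": 4.5, "rx": 0, "ry": 0, "rz": 0, "claw": 1},
    {"dx": 0, "dy": 0, "dz": 4.5, "rx": 0, "ry": 0, "rz": 0, "claw": 1},
    {"dx": 0, "dy": 0, "dz": 4.5, "rx": 0, "ry": 0, "rz": 0, "claw": 1},
  ],
)

```text
time: 22.0
tool_pos: [0.4695, -0.0033, 0.0804]
tool_rot: [0.0, 0.998, -0.062, 0.002]
contact_force: [1.1, 0.7, -1.4]
gripper_width: 0.248
```

```bash
python3 - <<'E'
from g import *
delta((.4671,-.0053,.0366),-.126)
C,im=shot('wrist','w_m1')
cv2.imwrite('pics/w_m1_b.png',cv2.resize(im,(800,600),interpolation=cv2.INTER_CUBIC))
C,im=shot('scene','s_m1')
cv2.imwrite('pics/s_m1_b.png',cv2.resize(im[150:260,200:340],(760,597),interpolation=cv2.INTER_CUBIC))
E
```

```text
t 22.00 pos [ 0.4695 -0.0033  0.0804] yaw -0.1240 tilt [ 0.004  -0.0003] w 0.248 F [ 1.1  0.7 -1.4]
 d [-0.23  0.22  4.38] rv [-0.0002 -0.004   0.002 ] rows 0.8779289940292283 0.029980796087375958
```

View pics/w_m1_b.png

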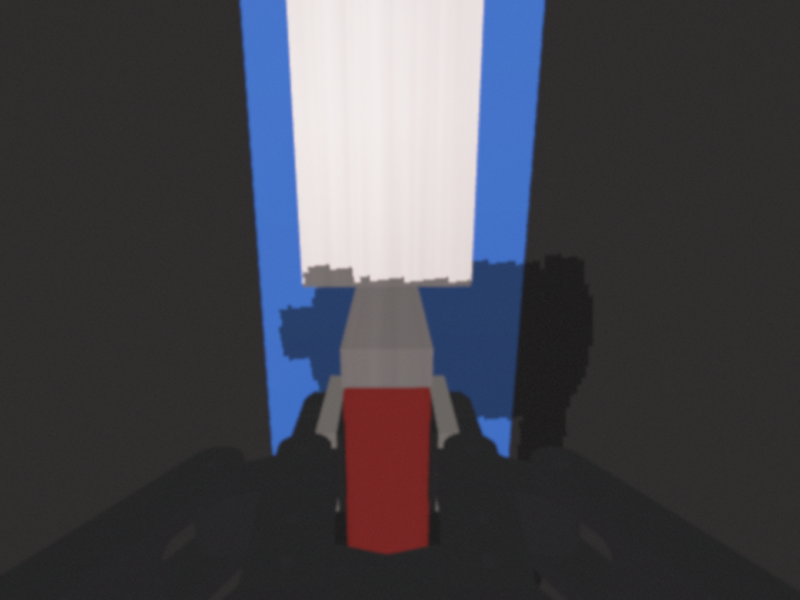

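View pics/s_m1_b.png

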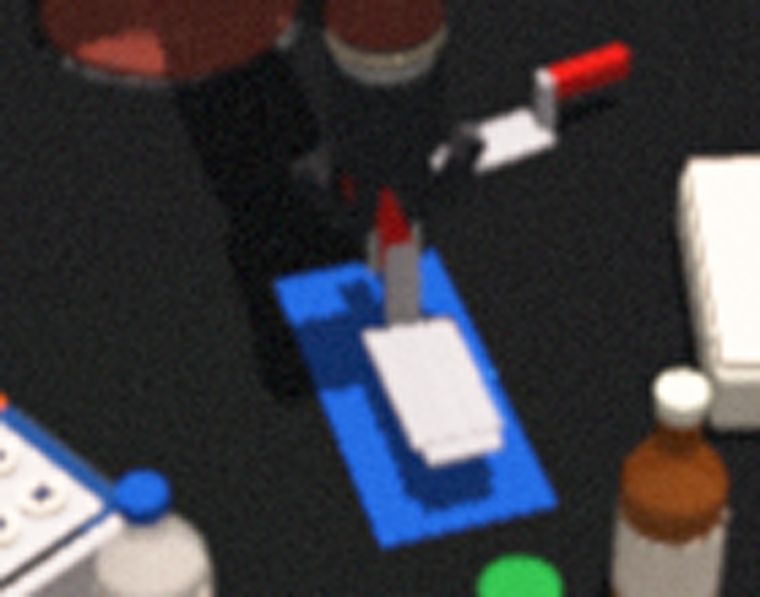

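play_rows(
  commands=[
    {"dx": -0.2, "dy": 0.2, "dz": 1, "rx": 0, "ry": -0.004, "rz": 0.002, "claw": 1},
    {"dx": -0.2, "dy": 0.2, "dz": 2.2, "rx": 0, "ry": -0.004, "rz": 0.002, "claw": 1},
    {"dx": -0.2, "dy": 0.2, "dz": 3.2, "rx": 0, "ry": -0.004, "rz": 0.002, "claw": 1},
    {"dx": -0.2, "dy": 0.2, "dz": 3.8, "rx": 0, "ry": -0.004, "rz": 0.002, "claw": 1},
    {"dx": -0.2, "dy": 0.2, "dz": 4, "rx": 0, "ry": -0.004, "rz": 0.002, "claw": 1},
  ],
)

```text
time: 22.6
tool_pos: [0.4675, -0.0053, 0.04]
tool_rot: [-0.0, 0.998, -0.063, 0.0]
contact_force: [0.1, 0.3, -1.8]
gripper_width: 0.245
```

```bash
python3 - <<'E'
from g import *
delta((.4671,-.0053,.0366),-.126)
E
```

```text
t 22.60 pos [ 0.4675 -0.0053  0.04  ] yaw -0.1266 tilt [0.0002 0.0002] w 0.245 F [ 0.1  0.3 -1.8]
 d [-0.04  0.    0.34] rv [-0.0002 -0.0002 -0.0006] rows 0.06781166335777586 0.004647976576840846
```

play_rows(
  commands=[
    {"dx": 0, "dy": 0, "dz": 0.1, "rx": 0, "ry": 0, "rz": 0, "claw": 1},
    {"dx": 0, "dy": 0, "dz": 0.2, "rx": 0, "ry": 0, "rz": 0, "claw": 1},
    {"dx": 0, "dy": 0, "dz": 0.3, "rx": 0, "ry": 0, "rz": 0, "claw": 1},
    {"dx": 0, "dy": 0, "dz": 0.34, "rx": 0, "ry": 0, "rz": 0, "claw": 1},
    {"dx": 0, "dy": 0, "dz": 0.34, "rx": 0, "ry": 0, "rz": 0, "claw": 1},
  ],
)

```text
time: 23.1
tool_pos: [0.4677, -0.0054, 0.0368]
tool_rot: [-0.0, 0.998, -0.063, 0.0]
contact_force: [0.2, -0.2, -2.2]
gripper_width: 0.245
```

play_rows(
  commands=[
    {"dx": 0, "dy": 0, "dz": 0.03, "rx": 0, "ry": 0, "rz": 0, "claw": 1},
    {"dx": 0, "dy": 0, "dz": 0.05, "rx": 0, "ry": 0, "rz": 0, "claw": 1},
    {"dx": 0, "dy": 0, "dz": 0.05, "rx": 0, "ry": 0, "rz": 0, "claw": 1},
  ],
)

```text
time: 23.4
tool_pos: [0.4678, -0.0054, 0.0365]
tool_rot: [-0.0, 0.998, -0.063, 0.001]
contact_force: [-0.1, -0.0, -0.3]
gripper_width: 0.247
```

Force is now zero, so the blade rests on the mat. I'll open slowly.

play_rows(
  commands=[
    {"dx": 0, "dy": 0, "dz": 0, "rx": 0, "ry": 0, "rz": 0, "claw": 0.7},
    {"dx": 0, "dy": 0, "dz": 0, "rx": 0, "ry": 0, "rz": 0, "claw": 0.6},
    {"dx": 0, "dy": 0, "dz": 0, "rx": 0, "ry": 0, "rz": 0, "claw": 0.4},
    {"dx": 0, "dy": 0, "dz": 0, "rx": 0, "ry": 0, "rz": 0, "claw": 0.2},
    {"dx": 0, "dy": 0, "dz": 0, "rx": 0, "ry": 0, "rz": 0, "claw": 0},
  ],
)

```text
time: 23.9
tool_pos: [0.4679, -0.0054, 0.0366]
tool_rot: [-0.0, 0.998, -0.063, 0.001]
contact_force: [0.2, 0.1, -0.3]
gripper_width: 0.891
```

play_rows(
  commands=[
    {"dx": 0, "dy": 0, "dz": -0.5, "rx": 0, "ry": 0, "rz": 0, "claw": 0},
    {"dx": 0, "dy": 0, "dz": -3, "rx": 0, "ry": 0, "rz": 0, "claw": 0},
    {"dx": 0, "dy": 0, "dz": -7, "rx": 0, "ry": 0, "rz": 0, "claw": 0},
    {"dx": 0, "dy": 0, "dz": -11.5, "rx": 0, "ry": 0, "rz": 0, "claw": 0},
    {"dx": 0, "dy": 0, "dz": -16, "rx": 0, "ry": 0, "rz": 0, "claw": 0},
  ],
)

```text
time: 24.4
tool_pos: [0.4672, -0.0053, 0.1984]
tool_rot: [-0.0, 0.998, -0.063, 0.0]
contact_force: [0.6, -0.4, 1.4]
gripper_width: 1.0
```

play_rows(
  commands=[
    {"dx": -2, "dy": 0, "dz": -4, "rx": 0, "ry": 0, "rz": 0, "claw": 0},
    {"dx": -5, "dy": 0, "dz": -8, "rx": 0, "ry": 0, "rz": 0, "claw": 0},
    {"dx": -8, "dy": 0, "dz": -11, "rx": 0, "ry": 0, "rz": 0, "claw": 0},
    {"dx": -10, "dy": 0, "dz": -12, "rx": 0, "ry": 0, "rz": 0, "claw": 0},
    {"dx": -10, "dy": 0, "dz": -12, "rx": 0, "ry": 0, "rz": 0, "claw": 0},
  ],
)

```text
time: 24.9
tool_pos: [0.3677, 0.0074, 0.3217]
tool_rot: [0.0, 0.998, -0.063, 0.004]
contact_force: [0.2, 0.4, 1.1]
gripper_width: 1.0
```

```bash
python3 - <<'E'
from g import *
delta((.4671,-.0053,.0366),-.126)
C,im=shot('wrist','w_f')
cv2.imwrite('pics/w_f_b.png',cv2.resize(im,(800,600),interpolation=cv2.INTER_CUBIC))
C,im=shot('top','t_f')
cv2.imwrite('pics/t_f_b.png',cv2.resize(im[130:290,90:460],(800,346),interpolation=cv2.INTER_CUBIC))
C,im=shot('scene','s_f')
cv2.imwrite('pics/s_f_b.png',cv2.resize(im[130:310,90:460],(800,389),interpolation=cv2.INTER_CUBIC))
E
```

```text
t 24.90 pos [0.3677 0.0074 0.3217] yaw -0.1265 tilt [ 0.0083 -0.0013] w 1.000 F [0.2 0.4 1.1]
 d [ 9.78 -0.   28.6 ] rv [ 0.0002 -0.0084 -0.0005] rows 6.044973208638566 0.05595949194846059
```

View pics/w_f_b.png

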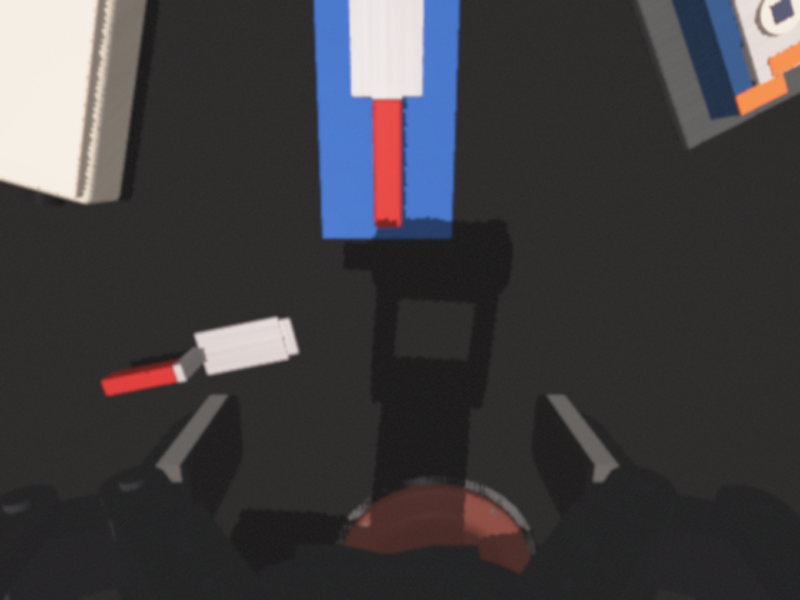

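View pics/t_f_b.png

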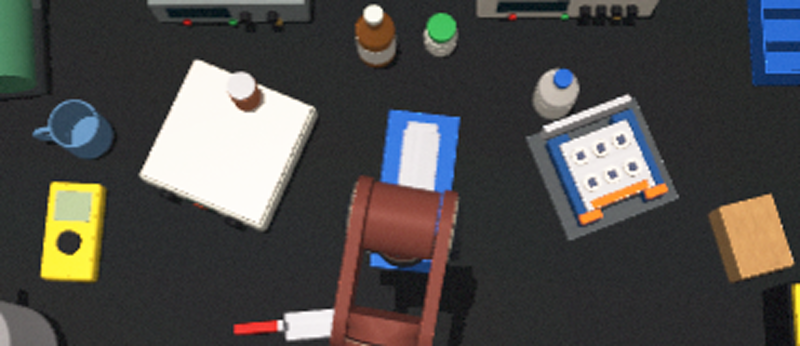

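View pics/s_f_b.png

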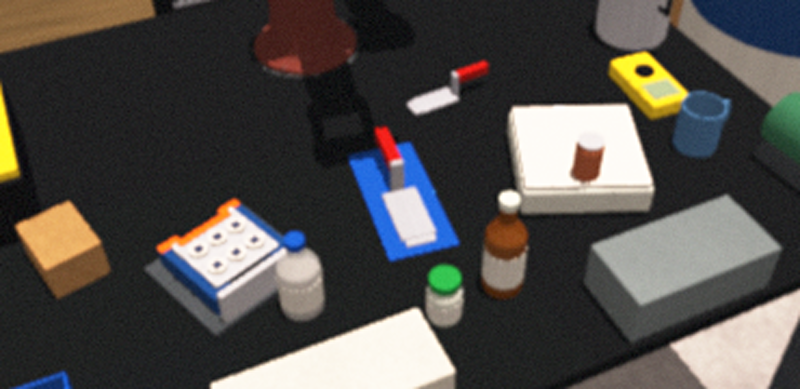

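The pictures show the carrier seated level in the dock with its stripe at the orange ends. The lifter lies flat within the mat and the bystanders are where they were. Handing in.

```bash
python3 - <<'E'
from g import *
print(ticket.job_done(), monitor.state()['time'])
E
```

```text
the job is handed in; nothing more can be done
the job is handed in; nothing more can be done
```

The job is done and handed in at about 25 s of the 72 s allowed; no verdict was reported.

I gripped the lifter by its handle, slid the blade under the carrier and lifted it off level. I carried it to the dock, checked its alignment there three times with the wrist camera, and lowered it until the load came off the wrist. Then I drew the blade out and laid the lifter flat on its mat.

**What the last checks showed**
- **Carrier:** The deck measured 120.2 mm wide when computed at the seated height (true width 120 mm). The wrist force dropped by the carrier's weight at the expected seat height. The top and scene pictures show it level, with the orange edge over the orange ends.
- **Lifter:** The final top and scene pictures show it lengthways and wholly within the mat, and the wrist force was near zero before I opened the gripper.
- **Bystanders:** None looks moved in the last pictures, compared by eye only. The largest wrist force I read was about 5 N.

**What disagreed**
- The top camera put the carrier about 5 mm sideways from the wrist camera's position. I shifted 4 mm on the top camera's word, then undid it when a close wrist view showed it was wrong.
- The dock's base appears to sit about 5 mm to the rear of the origin I first assumed. The orange ends appear to stick out about 2 mm, so I aligned to the cheeks.

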